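# Pack the wash kit into its foam insert

### The arm

A 7-joint arm with a two-finger parallel gripper is mounted at the origin on the work surface. World frame = base frame: x ahead of the robot, y to its left, z up, the work surface at z = 0. Lengths are in m, angles in rad, forces in N, time in s.
With the tool pointing down it reaches from about 0.4 to 0.875 m from the base axis. Payload 19.3 kg.
Tool frame: the origin (TCP) lies at the very end of the fingers, on their centre line; the grasp point (between the pads) lies 19 mm behind it; z points along the fingers, y is the line along which they close (so a half turn about z gives the same grasp; the last joint's range is limited). The gripper opens to 85 mm and grips with 20 to 120 N. Pads are 22 mm wide; open, the fingers measure 114 mm over their backs; the gripper's body (76 mm by 85 mm) begins 54 mm behind the grasp point. The pads swing forward as they close: fully open they stand 13 mm farther back than shut.
Start: joints at [1.196, 0.521, -0.036, 1.599, 0.021, 1.021, -0.113], TCP at [0.188, -0.596, 0.231] pointing down, gripper open.
Joint ranges: [-2.91, 2.91], [-0.3, 2.13], [-1.5, 1.42], [0.17, 2.43], [-1.26, 4.41], [0.16, 1.93], [-2.52, 2.52]. Speed limits (rad/s): [1.89, 1.89, 2.39, 2.39, 3.01, 3.01, 3.01].

### API

Orientations are given as [roll, pitch, yaw] about the fixed x, y, z axes, in that order (R = Rz(yaw) Ry(pitch) Rx(roll)).
In Python, from workcell import monitor, viewer, bot gives the robot as it stands.
- The arm moves only by the tool move_arm, never from a script. Its arguments are lists of equal length, an entry for each row: "gripper": the opening, from 0 (shut) to 1 (fully open); "linear": the shift along the tool's x, y, z in cm, a list of three; "twist": the turn about the tool's z in degrees. A call has 1 to 8 rows; each row shifts and turns the commanded pose from where the row before left it, along the tool's axes as they then stand; what a row does not reach is not made up. A row lasts 1/10 s, in which the tool goes at most 50 mm and 8.59 degrees, less where a joint would pass 70% of its speed; a pose out of reach is approached as far as the arm can. A call with a gripper value outside its range is refused whole. The fingers move at their own pace and stop on an object; "squeeze" is the grip in N (left out, the last holds). Time passes only in rows, so rows that do not move let the fingers close. It gives the time, the measured TCP pose, the force, the opening and the grip force at its end, in the units of the state.
- monitor.observe(): the state, without advancing time (a new reading comes with each control period).
- viewer.grab_frame(name): name is "side" or "top"; returns a dict with "img" (384x512x3 uint8, red, green, blue), "K" (3x3 intrinsics, pixels), "k1" (the pictures are not rectified: a ray, as slopes to the right and down, at radius r is drawn at 1 + k1 r^2 times it, then the intrinsics apply), "eye" and "rotation" of the camera in the world. Camera axes: x right, y up, looking along -z (the intrinsics and any distortion apply to the point x, -y, -z); pixel columns grow to the right and rows downward; lengths in m; the calibration is good to about 2 mm. A picture is of the moment at which its call begins. There is no depth.
- bot.job_done(): hands the job in; it is judged then, once.
The state is a dict: "clock": time; "qpos": joint angles; "qd": joint speeds; "joint_efforts": joint torques, N m; "position": TCP position; "tool_rot": TCP orientation; "force": force on the tool from outside, world axes, zero at the start; "moment": the same for the moment, N m; "grip_width": finger opening in m; "finger_force": force on a finger pad.
Only numpy, scipy, OpenCV 4.12 (cv2) and the standard library are available. Lean on these libraries where they do the work, as an engineer would, in place of code of your own. Each camera call takes 0.05 s, during which the arm holds its last target. There are 200 camera calls.

### The job

Before the storm, pack the washing things lying on the counter into the foam insert: press each one fully home in its own die-cut pocket, the only way round it fits, flat on the pocket floor. Some balm tins have been left standing in the pockets: put them in the steel saucer. Handle the glass flask gently, and leave the mug, jar, brass pot, ladle, tumbler and soap where they are.

Things in the scene. Friction and masses are not known exactly. Their poses are not given: they have to be found in the camera images.
- foam: Foam insert, fixed on the counter: 280 (x) x 260 (y) mm, 22 mm tall, dark top sheet with five die-cut pockets down to a pale base sheet 6 mm above the counter; pockets 16 mm deep and 2 mm wider than the item on every side. The items' lower edges are bevelled 4 mm; home, they stand 12 to 18 mm out of the foam. Origin: centre of its underside; x points away from the robot.
- brush: Dark wooden hairbrush, a paddle 140 mm long: head 64 x 54 mm, 28 mm tall, at its +x end (x 6 to 70 mm); handle 24 mm wide, 34 mm tall (x -70 to 6 mm). 90 g. Origin: centre of the underside (of the bounding length), z up.  Grip and press point: on its mid line at x -18 mm; grip across y.
- torch: Grey plastic angle torch, L-shaped: straight body 110 mm long (x -55 to 55 mm), 26 mm wide, 34 mm tall; its head sticks out sideways to +y at the +x end (x 21 to 55, y out to 39 mm). 140 g. Origin: centre of the underside (of the bounding length and of the straight body's width), z up.  Grip and press point: on its mid line at x -6 mm; grip across y.
- scraper: T-shaped foot scraper: wooden handle 22 mm wide, 34 mm tall (x -58 to 28 mm) with a fired-clay crossbar 60 mm across (y) and 30 mm long at the +x end (x 28 to 58 mm), 34 mm tall. 120 g. Origin: centre of the underside (of the bounding length), z up.  Grip and press point: on its mid line at x -6 mm; grip across y.
- dish: Steel soap dish with its lid clipped on: box 88 x 56 mm (x -51 to 37 mm), 34 mm tall, with the clip as a tab at the +x end (x to 51 mm, y 4 to 24 mm, off centre), 28 mm tall. 150 g. Origin: centre of the underside (of the bounding length), z up.  Grip and press point: on its mid line at x -6 mm; grip across y.
- flask: Flat amber glass hair-oil flask lying down: body 74 x 46 mm (x -53 to 21 mm), 34 mm tall, white cap 26 mm wide, 30 mm tall, at the +x end (to x 53 mm). 150 g. Fragile: the forces of both fingers on it, added up, must stay under 75 N (grip with about 25 N or less). Origin: centre of the underside (of the bounding length), z up.  Grip and press point: on its mid line at x -12 mm; grip across y.
- pocket_brush (a point): Floor of the brush's pocket, where the brush's origin comes when it is home (frame as the foam's). The brush goes in only with its x axis along the foam's x axis. Two springy foam tongues on the long sides at the grip point hold it 4 to 8 mm high until it is pushed down there with some 5 to 15 N.
- pocket_torch (a point): Floor of the torch's pocket, where the torch's origin comes when it is home (frame as the foam's). The torch goes in only with its x axis along the foam's x axis. Two springy foam tongues on the long sides at the grip point hold it 4 to 8 mm high until it is pushed down there with some 5 to 15 N.
- pocket_scraper (a point): Floor of the scraper's pocket, where the scraper's origin comes when it is home (frame as the foam's). The scraper goes in only with its x axis pointing against the foam's x axis. Two springy foam tongues on the long sides at the grip point hold it 4 to 8 mm high until it is pushed down there with some 5 to 15 N.
- pocket_dish (a point): Floor of the dish's pocket, where the dish's origin comes when it is home (frame as the foam's). The dish goes in only with its x axis along the foam's x axis. Two springy foam tongues on the long sides at the grip point hold it 4 to 8 mm high until it is pushed down there with some 5 to 15 N.
- pocket_flask (a point): Floor of the flask's pocket, where the flask's origin comes when it is home (frame as the foam's). The flask goes in only with its x axis pointing against the foam's x axis. Two springy foam tongues on the long sides at the grip point hold it 4 to 8 mm high until it is pushed down there with some 5 to 15 N.
- tin_a: Round aluminium balm tin, 34 mm across, 48 mm tall, 50 g, one of up to three alike (some may be absent), left standing in a pocket, on its floor. Origin: centre of its underside.
- tin_b: Round aluminium balm tin, 34 mm across, 48 mm tall, 50 g, one of up to three alike (some may be absent), left standing in a pocket, on its floor. Origin: centre of its underside.
- tin_c: Round aluminium balm tin, 34 mm across, 48 mm tall, 50 g, one of up to three alike (some may be absent), left standing in a pocket, on its floor. Origin: centre of its underside.
- saucer: Round steel saucer, fixed on the counter: inside 96 mm across at the floor and 104 mm at the rim, floor 5 mm above the counter, rim 18 mm tall. Origin: centre of its underside.
- mug: Bystander, to be left alone: teal mug, rim 80 mm wide, 95 mm tall, with handle.
- jar: Bystander, to be left alone: small glass jar, 60 mm wide, 85 mm tall.
- lota: Bystander, to be left alone: brass pot, 90 mm wide, 90 mm tall.
- ladle: Bystander, to be left alone: red plastic ladle lying flat, 230 mm long, 30 mm tall.
- tumbler: Bystander, to be left alone: steel tumbler, 68 mm wide, 100 mm tall.
- soapbar: Bystander, to be left alone: bar of soap, 55 x 85 x 26 mm.
Not all that is in view belongs to the job. What is shaped like the saucer but purple or red is not meant.

How it is judged:
By the outcome, as a careful person would: the job done as asked, in the order asked, and still so for the second after the job is handed in, with the robot touching nothing.
Of brush, torch, scraper, dish, flask only 4 to 5 are there at a start; the rules pass over those that are not, and their reading is None.
Of tin_a, tin_b, tin_c only 1 to 2 are there at a start; the rules pass over those that are not, and their reading is None.
At some moment in a run one of brush, torch, scraper, dish, flask may be knocked a few centimetres aside while the robot is not near it.
Once in a run the grip may slacken for a moment while it holds something.
It also fails if it takes over 210 s, if anything falls off the work surface, if the arm or the gripper's body presses on something with over 40 N, if the wrist force passes 120 N, or if a joint passes its speed limit or range.

## Working session

There is one attempt and no reset: what is moved stays moved. The work goes in short steps, Python scripts to look and compute and a tool call to move; the robot and the scene stay as the last step left them, time stands still between calls to the robot, and variables do not carry over. Pictures are saved under pics/ and viewed, at most 14 in all, crops included, and the job is handed in when it is done.

Besides the shell and the picture viewer there is one more tool, called after "Call:" as name([rows], argument=value, ...), one row to a line, values as JSON. move_arm: Moves the arm, as the interface text tells. Its arguments: {"type":"object","properties":{"gripper":{"type":"array"},"linear":{"type":"array"},"twist":{"type":"array"},"squeeze":{"type":"number"}},"required":["gripper","linear","twist"]}

```bash
mkdir -p pics; cat > h.py <<'E'
import numpy as np, cv2, json
from workcell import monitor, viewer, bot
def grab(n, save=None):
    f=viewer.grab_frame(n)
    if save:
        cv2.imwrite(f'pics/{save}.png', f['img'][:,:,::-1]); np.savez(f'pics/{save}.npz', **{k:np.array(v) for k,v in f.items()})
    return f
def rect(f, z, x0,x1,y0,y1, s=1000):
    """orthophoto at height z; image up = +x, left = +y, s px per m"""
    W=int((y1-y0)*s);H=int((x1-x0)*s)
    u,v=np.meshgrid(np.arange(W),np.arange(H))
    P=np.stack([x1-v/s, y1-u/s, np.full(u.shape,z)],-1).reshape(-1,3)
    p=proj(f,P).reshape(H,W,2).astype(np.float32)
    return cv2.remap(f['img'],p[...,0],p[...,1],cv2.INTER_LINEAR)
def proj(f,P):
    R=np.array(f['rotation']);
    c=(np.atleast_2d(P)-np.array(f['eye']))@R
    a=np.stack([c[:,0]/-c[:,2], -c[:,1]/-c[:,2]],1)
    r2=(a**2).sum(1,keepdims=True); a=a*(1+float(f['k1'])*r2)
    K=np.array(f['K']); return np.stack([K[0,0]*a[:,0]+K[0,2],K[1,1]*a[:,1]+K[1,2]],1)
def unproj(f,px,z):
    K=np.array(f['K']);d=(np.atleast_2d(px)-[K[0,2],K[1,2]])/[K[0,0],K[1,1]]
    a=d.copy()
    for _ in range(20): a=d/(1+float(f['k1'])*(a**2).sum(1,keepdims=True))
    ray=np.stack([a[:,0],-a[:,1],-np.ones(len(a))],1)@np.array(f['rotation']).T
    e=np.array(f['eye']); return e+ray*((z-e[2])/ray[:,2:3])
E
python3 - <<'E'
from h import *
np.set_printoptions(precision=4,suppress=True)
for n in ['top','side']:
    f=grab(n,n+'0'); print(n,f['eye'],f['K'],f['k1'],f['rotation'])
print(monitor.observe())
E
```

```text
top [0.3276 0.0121 1.1961] [[377.1264   0.     251.3357]
 [  0.     377.1264 191.5502]
 [  0.       0.       1.    ]] 0.028982791317017524 [ 0.1374  0.0254 -1.576 ]
side [0.2593 0.7803 0.9865] [[376.3385   0.     256.2442]
 [  0.     376.3385 195.9264]
 [  0.       0.       1.    ]] -0.11525688384086341 [ 0.704  -0.0124 -2.8048]
{'clock': 0.1, 'qpos': array([ 1.1958,  0.522 , -0.0363,  1.5999,  0.0212,  1.0211, -0.1128]), 'qd': array([ 0.0014, -0.0012,  0.0012, -0.0004,  0.0008, -0.0007, -0.0002]), 'joint_efforts': array([  0.0059, -92.849 ,   1.9852, -37.0534,   0.0182,   0.0053,
         0.0001]), 'position': array([ 0.1874, -0.5959,  0.2308]), 'tool_rot': array([-3.1406,  0.0001,  0.3048]), 'force': array([-0.2856,  0.0011, -0.5443]), 'moment': array([-0.069 , -0.0264, -0.0704]), 'finger_force': 0.0, 'grip_width': 0.08514283670070422}
```

```bash
python3 - <<'E'
s=open('h.py').read()
s=s.replace("def grab(","from scipy.spatial.transform import Rotation as Ro\ndef grab(",1).replace("    if save:","    f['rotation']=Ro.from_euler('xyz',f['rotation']).as_matrix()\n    if save:",1)
s+='''
def load(n): return dict(np.load(f'pics/{n}.npz'))
def big(im,name,s=2): cv2.imwrite(f'pics/{name}.png',cv2.resize(im,None,fx=s,fy=s,interpolation=cv2.INTER_CUBIC)[:,:,::-1])
'''
open('h.py','w').write(s)
E
python3 - <<'E'
from h import *
f=grab('top','top1');g=grab('side','side1')
big(f['img'],'t1',1.56);big(g['img'],'s1',1.56)
E
```

```text
(no output)
```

View pics/t1.png

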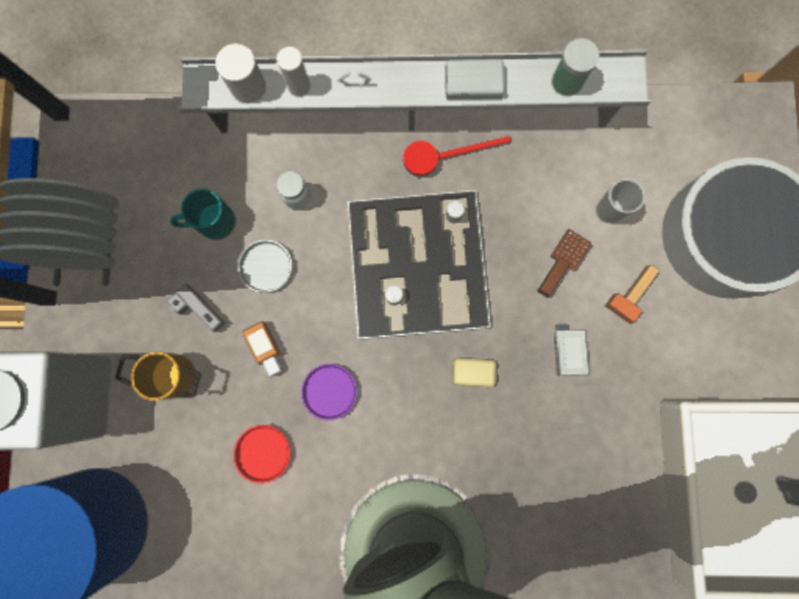

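View pics/s1.png

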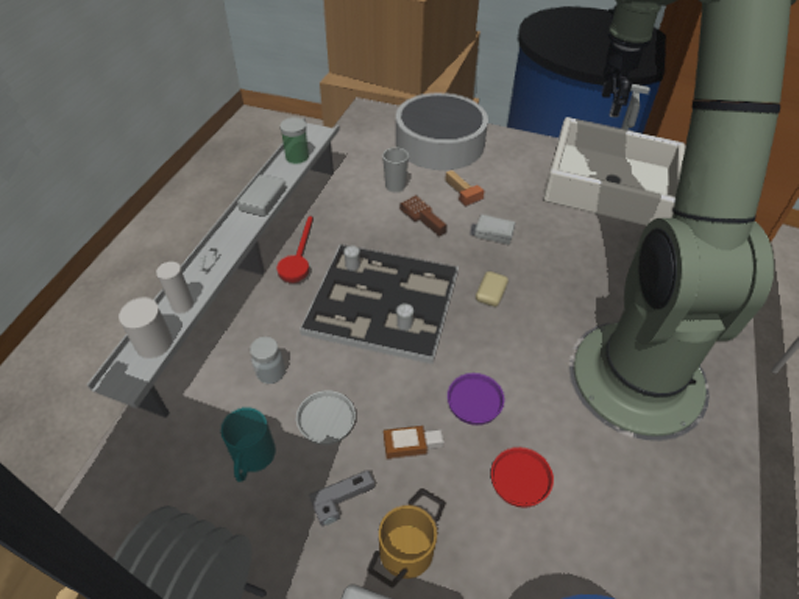

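```bash
python3 - <<'E'
from h import *
np.set_printoptions(precision=3,suppress=True)
f=load('top1');g=load('side1')
P=dict(foam=[(348,202),(476,191),(491,327),(358,338)],tins=[(455,210),(394,295)],saucer=[(266,265)],torch=[(180,293),(220,326)],flask=[(250,325),(275,374)],brush=[(543,293),(578,233)],scr=[(655,268),(622,313)],dish=[(573,350)],tumbler=[(625,200)],soap=[(475,372)],jar=[(291,190)],lota=[(158,376)])
for k,v in P.items(): print(k, unproj(f,np.array(v)/1.5625,0.022 if k!='tins' else .054)[:,:2].tolist())
c=unproj(f,np.array(P['foam'])/1.5625,.022)[:,:2]; m=c.mean(0);print(m)
a=[]
for I in (f,g): a.append(rect(I,.022,m[0]-.16,m[0]+.16,m[1]-.16,m[1]+.16,1250))
big(np.hstack(a),'foam',1)
a=[]
for nm in ['torch','flask','brush','scr','dish']:
    q=unproj(f,np.array(P[nm])/1.5625,.034)[:,:2].mean(0); print(nm,q)
    a.append(np.vstack([rect(I,.034,q[0]-.1,q[0]+.1,q[1]-.08,q[1]+.08,1000) for I in (f,g)]))
big(np.hstack(a),'objs',1)
E
```

```text
foam [[0.6934183187866647, 0.13220068672685695], [0.7132012263023908, -0.13119737852146465], [0.43284486172384085, -0.15420199249258182], [0.4127582805551232, 0.1107845177772295]]
tins [[0.6641954257416429, -0.0847495590293102], [0.49420942300769466, 0.03770092319682387]]
saucer [[0.5629216290286096, 0.2988560450053469]]
torch [[0.5067815523303429, 0.4721215952868543], [0.43900344103693417, 0.3885041846024837]]
flask [[0.44052325726228847, 0.32811020081415826], [0.3425496964268415, 0.27547020756423557]]
brush [[0.5002620282353023, -0.2594077045871799], [0.6221618455623594, -0.3341758844928339]]
scr [[0.5485853231098129, -0.4820420483496511], [0.4588780735238037, -0.4123289333353171]]
dish [[0.38637882434926063, -0.3132513312419607]]
tumbler [[0.6893865641203145, -0.4312554194490607]]
soap [[0.3442101857115268, -0.12030799321298839]]
jar [[0.7204435572380744, 0.250538192147418]]
lota [[0.34038009152086246, 0.5082682232107624]]
[ 0.563 -0.011]
torch [0.471 0.426]
flask [0.391 0.299]
brush [ 0.559 -0.294]
scr [ 0.502 -0.442]
dish [ 0.386 -0.31 ]
```

View pics/foam.png

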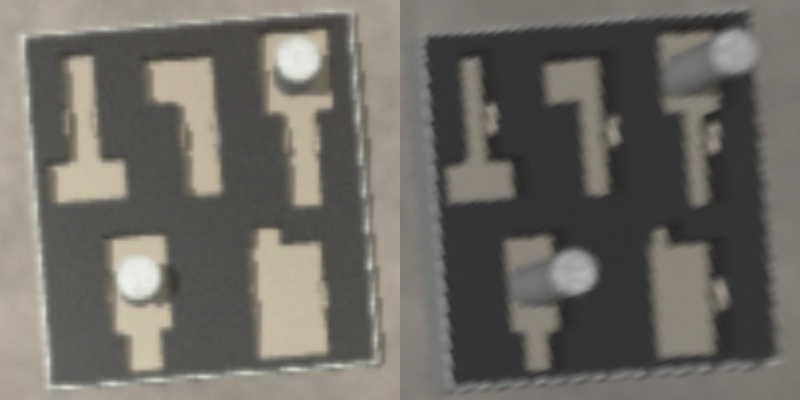

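View pics/objs.png

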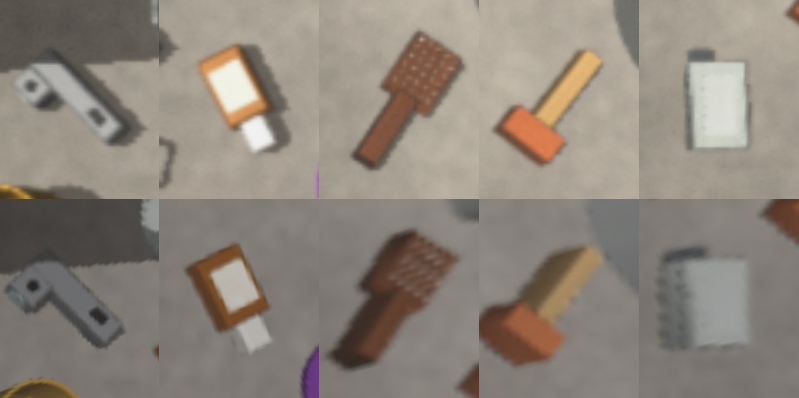

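```bash
cat > fit.py <<'E'
from h import *
from scipy.optimize import minimize
B=lambda x0,x1,y0,y1,h:(np.array([[x0,y0],[x1,y0],[x1,y1],[x0,y1]])/1e3,h/1e3)
ITEM=dict(brush=[B(-70,6,-12,12,34),B(6,70,-27,27,28)],
 torch=[B(-55,55,-13,13,34),B(21,55,13,39,34)],
 scraper=[B(-58,28,-11,11,34),B(28,58,-30,30,34)],
 dish=[B(-51,37,-28,28,34),B(37,51,4,24,28)],
 flask=[B(-53,21,-23,23,34),B(21,53,-13,13,30)])
POLY=dict(brush=[(-70,-12),(6,-12),(6,-27),(70,-27),(70,27),(6,27),(6,12),(-70,12)],
 torch=[(-55,-13),(55,-13),(55,39),(21,39),(21,13),(-55,13)],
 scraper=[(-58,-11),(28,-11),(28,-30),(58,-30),(58,30),(28,30),(28,11),(-58,11)],
 dish=[(-51,-28),(37,-28),(37,4),(51,4),(51,24),(37,24),(37,28),(-51,28)],
 flask=[(-53,-23),(21,-23),(21,-13),(53,-13),(53,13),(21,13),(21,23),(-53,23)])
GRIP=dict(brush=-.018,torch=-.006,scraper=-.006,dish=-.006,flask=-.012)
def tf(p,x,y,a): c,s=np.cos(a),np.sin(a); return np.asarray(p)@np.array([[c,s],[-s,c]])+[x,y]
def z3(p,z): return np.c_[p,np.full(len(p),z)]
S=4
def score(up,mask):
    """mean colour contrast over boundary: two-region within/without ring"""
    k=np.ones((2*S+1,2*S+1),np.uint8)
    inn=(mask>0)&(cv2.erode(mask,k)==0); out=(mask==0)&(cv2.dilate(mask,k)>0)
    return inn,out
def crop(f,c,r=48):
    x,y=(proj(f,[[c[0],c[1],.02]])[0]).astype(int); x=np.clip(x,r,512-r);y=np.clip(y,r,384-r)
    im=f['img'][y-r:y+r,x-r:x+r]
    return cv2.resize(im,None,fx=S,fy=S,interpolation=cv2.INTER_CUBIC),np.array([x-r,y-r])
def topx(p,o): return ((p-o+.5)*S-.5)
def silmask(f,parts,pose,o,shape):
    m=np.zeros(shape[:2],np.uint8)
    for poly,h in parts:
        q=tf(poly,*pose); P=np.r_[z3(q,0.003),z3(q,h)]
        hu=cv2.convexHull(topx(proj(f,P),o).astype(np.float32))
        cv2.fillPoly(m,[np.round(hu*16).astype(np.int32)],255,cv2.LINE_8,4)
    return m
def edges(im):
    g=cv2.GaussianBlur(im.astype(np.float32),(0,0),S*.6)
    gx=cv2.Sobel(g,cv2.CV_32F,1,0);gy=cv2.Sobel(g,cv2.CV_32F,0,1)
    return np.sqrt((gx**2+gy**2).sum(2))
def outline(f,parts,pose,o,shape):
    m=silmask(f,parts,pose,o,shape)
    c,_=cv2.findContours(m,cv2.RETR_EXTERNAL,cv2.CHAIN_APPROX_NONE); return max(c,key=len)[:,0]
def fititem(name,pose,fs):
    D=[]
    for f in fs:
        im,o=crop(f,pose[:2]); e=np.minimum(edges(im),None or 1e9); e=np.minimum(e/np.percentile(e,97),1); D.append((f,o,e,im))
    def top(p,f,o,e):
        # top-face outlines, resampled
        v=0;n=0
        for poly,h in ITEM[name]:
            q=tf(poly,*p); q=np.concatenate([np.linspace(q[i],q[(i+1)%4],40,endpoint=False) for i in range(4)])
            t=topx(proj(f,z3(q,h)),o).astype(np.float32)
            v+=cv2.remap(e,t[None,:,0],t[None,:,1],cv2.INTER_LINEAR).sum(); n+=len(t)
        return v/n
    def cost(p):
        s=0
        for f,o,e,im in D:
            c=outline(f,ITEM[name],p,o,e.shape); s+=e[c[:,1],c[:,0]].mean()+.4*top(p,f,o,e)
        return -s
    best=None
    for da in(-.12,0,.12):
        for d in ((0,0),(.005,0),(-.005,0),(0,.005),(0,-.005)):
            p0=np.array(pose)+[*d,da]
            r=minimize(cost,p0,method='Nelder-Mead',options=dict(initial_simplex=p0+np.array([[0,0,0],[.005,0,0],[0,.005,0],[0,0,.08]]),xatol=2e-4,fatol=1e-4))
            if best is None or r.fun<best.fun: best=r
    vis=[]
    for f,o,e,im in D:
        im=im.copy(); cv2.drawContours(im,[outline(f,ITEM[name],best.x,o,e.shape)[:,None]],-1,(0,255,0),1)
        vis.append(im)
    return best.x,-best.fun,vis
E
cat > run1.py <<'E'
from fit import *
np.set_printoptions(precision=4,suppress=True)
f=load('top1');g=load('side1')
init=dict(torch=(.471,.426,.86),flask=(.391,.299,-2.65),brush=(.559,-.294,-.55),scraper=(.502,-.442,2.49),dish=(.388,-.31,.02))
vis=[]
for n,p in init.items():
    r=[fititem(n,p,fs) for fs in ([f,g],[f],[g])]
    print(n,*[(x[0],round(x[1],2)) for x in r]); vis.append(np.vstack(r[0][2]))
v=np.hstack(vis); print(v.shape); big(v,'fit',800/v.shape[1])
E
sed -i 's/torch=(.471,.426,.86)/torch=(.471,.426,.68)/' run1.py
python3 run1.py
```

```text
torch (array([0.4735, 0.4263, 0.7957]), np.float64(1.28)) (array([0.4761, 0.4171, 0.7819]), np.float64(0.74)) (array([0.4734, 0.4263, 0.7931]), np.float64(0.77))
flask (array([ 0.3916,  0.2971, -2.7155]), np.float64(1.97)) (array([ 0.3929,  0.2959, -2.8018]), np.float64(0.91)) (array([ 0.3914,  0.2975, -2.6954]), np.float64(1.11))
brush (array([ 0.558 , -0.3012, -0.5745]), np.float64(2.18)) (array([ 0.5568, -0.3012, -0.5803]), np.float64(1.12)) (array([ 0.5597, -0.3   , -0.5731]), np.float64(1.17))
scraper (array([ 0.5041, -0.4435,  2.4754]), np.float64(2.16)) (array([ 0.5034, -0.4433,  2.486 ]), np.float64(1.12)) (array([ 0.505 , -0.4448,  2.4662]), np.float64(1.07))
dish (array([ 0.3889, -0.309 ,  0.0268]), np.float64(1.91)) (array([ 0.3881, -0.309 ,  0.0265]), np.float64(1.1)) (array([ 0.3903, -0.3097,  0.0676]), np.float64(0.85))
(768, 1920, 3)
```

View pics/fit.png

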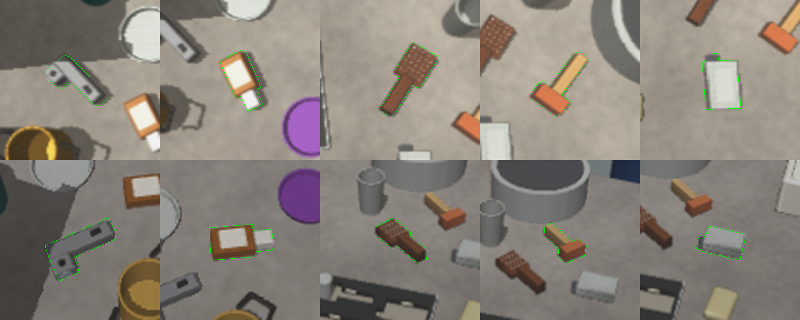

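```bash
cat > run2.py <<'E'
from fit import *
np.set_printoptions(precision=4,suppress=True)
f=load('top1');g=load('side1')
# foam outline: top face rect at z=.022, use edges of rect in each image
def foamfit(fs):
    D=[]
    for I in fs:
        im=cv2.GaussianBlur(I['img'].astype(np.float32).mean(2),(0,0),1.0); D.append((I,im))
    # darkness inside top sheet: maximise ring contrast
    def cost(p):
        s=0
        for I,im in D:
            for d,sg in((-.004,-1),(.004,1)):
                c=np.array([[-.14-d,-.13-d],[.14+d,-.13-d],[.14+d,.13+d],[-.14-d,.13+d]])
                c=np.concatenate([np.linspace(c[i],c[(i+1)%4],80) for i in range(4)])
                t=proj(I,z3(tf(c,*p),.022)).astype(np.float32)
                s+=sg*cv2.remap(im,t[None,:,0],t[None,:,1],cv2.INTER_LINEAR).mean()
        return -s
    p0=np.array([.563,-.011,.08])
    r=minimize(cost,p0,method='Nelder-Mead',options=dict(initial_simplex=p0+np.array([[0,0,0],[.004,0,0],[0,.004,0],[0,0,.03]]),xatol=1e-4,fatol=1e-3)); return r.x,r.fun
for fs in([f,g],[f],[g]): print('foam',foamfit(fs))
yaw=foamfit([f])[0][2]
C=np.array([.563,-.011])
o0=lambda u,v:(C[0]-.16+ (400-v)/1250, C[1]+.16-u/1250)
def rectc(lo,hi): return o0((lo[0]+hi[0])/2,(lo[1]+hi[1])/2)
init=dict(scraper=(o0(88,128),np.pi),torch=(o0(203,128),0),brush=(o0(298,120),0),flask=(o0(142,303),np.pi),dish=(o0(289,294),0))
tins=[o0(299,62),o0(139,280)]
def circ(c,r,n=48): a=np.linspace(0,2*np.pi,n,endpoint=False); return np.c_[c[0]+r*np.cos(a),c[1]+r*np.sin(a)]
def off(n,d):
    P=np.array(POLY[n],float); m=np.zeros_like(P)
    k=len(P)
    for i in range(k):
        e1=P[i]-P[i-1]; e2=P[(i+1)%k]-P[i]; n1=np.array([e1[1],-e1[0]])/np.hypot(*e1); n2=np.array([e2[1],-e2[0]])/np.hypot(*e2); m[i]=P[i]+d*(n1+n2)
    return m/1e3
def fill(shape,pts):
    m=np.zeros(shape,np.uint8); cv2.fillPoly(m,[np.round(pts*16).astype(np.int32)],255,cv2.LINE_8,4); return m
def pock(n,c,a,fs,free=False):
    D=[]
    for I in fs:
        im,o=crop(I,c); s=im.astype(np.float32).mean(2)
        q=fill(s.shape,topx(proj(I,z3(off(n,4)@np.eye(2)*0+tf(off(n,4),*c,yaw+a),.022)),o))>0
        lo,hi=np.percentile(s[q],[10,90]); w=np.ones_like(s)
        for t in tins:
            h=cv2.convexHull(topx(proj(I,np.r_[z3(circ(t,.021),.004),z3(circ(t,.021),.056)]),o).astype(np.float32))[:,0]
            w[fill(s.shape,h)>0]=0
        D.append((I,o,np.clip((s-lo)/(hi-lo),0,1),w,im))
    grow=off(n,8)
    def parts(p,I,o,shape):
        P=tf(off(n,2),p[0],p[1],yaw+a)
        A=fill(shape,topx(proj(I,z3(P,.022)),o)); Bm=fill(shape,topx(proj(I,z3(P,.006)),o)); return A&Bm
    # fixed ROI
    R=[fill(d[2].shape,topx(proj(d[0],z3(tf(off(n,7),*c,yaw+a),.022)),d[1]))>0 for d in D]
    def cost(p):
        s=0
        for (I,o,v,w,im),r in zip(D,R):
            m=cv2.GaussianBlur(parts(p,I,o,v.shape).astype(np.float32)/255,(0,0),S*.5); k=r*w
            s+=(k*np.abs(m-v)).sum()/k.sum()
        return s
    p0=np.array(c)
    r=minimize(cost,p0,method='Nelder-Mead',options=dict(initial_simplex=p0+np.array([[0,0],[.004,0],[0,.004]]),xatol=1e-4,fatol=1e-4))
    vis=[]
    for I,o,v,w,im in D:
        im=im.copy(); cc,_=cv2.findContours(parts(r.x,I,o,v.shape),cv2.RETR_EXTERNAL,cv2.CHAIN_APPROX_NONE); cv2.drawContours(im,cc,-1,(255,0,0),1); vis.append(im[60:-60,60:-60])
    return r.x,r.fun,vis
vis=[]
for n,(c,a) in init.items():
    rs=[pock(n,c,a,fs) for fs in ([f,g],[f],[g])]
    ff=foamfit([f])[0]
    print(n,*[(x[0],round(x[1],3)) for x in rs],'foam frame',tf(rs[0][0]-ff[:2],0,0,-ff[2])); vis.append(np.vstack(rs[0][2]))
v=np.hstack(vis); big(v,'pfit',800/v.shape[1])
E
python3 run2.py
python3 - <<'E'
from h import *
f=load('top1');g=load('side1');a=[]
for I in (f,g):
    a.append(np.vstack([rect(I,.054,x-.05,x+.05,y-.05,y+.05,1500) for x,y in ((.664,-.085),(.494,.038))]+[cv2.resize(rect(I,.018,.563-.08,.563+.08,.22,.38,1000),(150,150))]))
big(np.hstack(a),'ts',1.3)
E
```

```text
foam (array([ 0.5642, -0.0105,  0.0798]), np.float64(-89.21820068359375))
foam (array([ 0.5638, -0.0103,  0.0791]), np.float64(-51.09027099609375))
foam (array([ 0.5647, -0.011 ,  0.0807]), np.float64(-38.51112365722656))
scraper (array([0.6223, 0.0833]), np.float64(0.211)) (array([0.6222, 0.0848]), np.float64(0.124)) (array([0.6232, 0.0832]), np.float64(0.077)) foam frame [0.0658 0.0888]
torch (array([ 0.6243, -0.0104]), np.float64(0.185)) (array([ 0.6233, -0.0105]), np.float64(0.109)) (array([ 0.6251, -0.0108]), np.float64(0.075)) foam frame [ 0.0603 -0.0048]
brush (array([ 0.6319, -0.0916]), np.float64(0.355)) (array([ 0.632 , -0.0909]), np.float64(0.254)) (array([ 0.6323, -0.0919]), np.float64(0.101)) foam frame [ 0.0615 -0.0864]
flask (array([0.4824, 0.0369]), np.float64(0.327)) (array([0.4807, 0.0393]), np.float64(0.269)) (array([0.4828, 0.0373]), np.float64(0.057)) foam frame [-0.0774  0.0535]
dish (array([ 0.4917, -0.0833]), np.float64(0.184)) (array([ 0.4909, -0.0832]), np.float64(0.105)) (array([ 0.492 , -0.0829]), np.float64(0.074)) foam frame [-0.0776 -0.0671]
```

View pics/pfit.png

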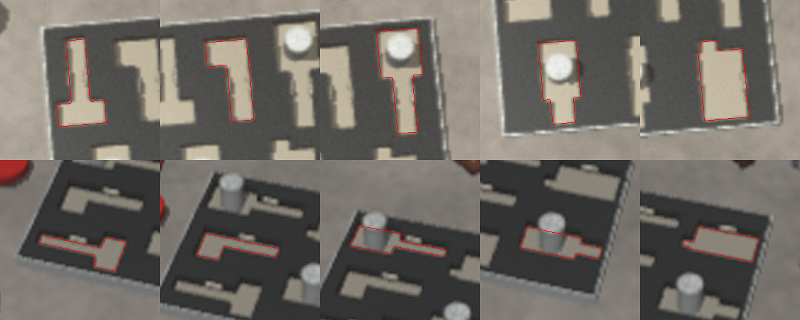

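View pics/ts.png

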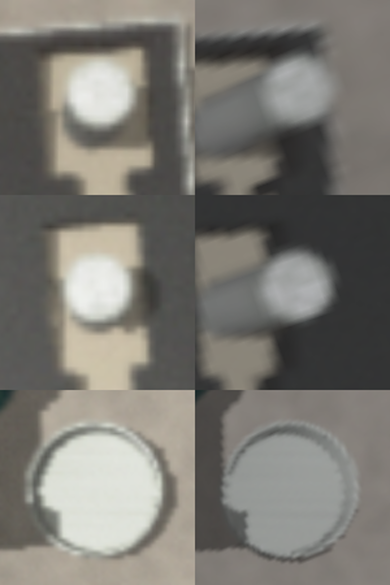

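```bash
cat > go.py <<'E'
import sys; from h import *
G=dict(brush=-.018,torch=-.006,scraper=-.006,dish=-.006,flask=-.012)
def to(x,y,z,yaw,rows=None,st=None):
    s=st or monitor.observe(); p=s['position'];cy=s['tool_rot'][2]
    t=np.degrees((cy-yaw+np.pi)%(2*np.pi)-np.pi); d=np.array([x,y])-p[:2]
    c,sn=np.cos(yaw),np.sin(yaw)
    print('twist %.1f deg then (tool, at target yaw) cm x %.2f y %.2f z %.2f'%(t,100*(c*d[0]+sn*d[1]),100*(sn*d[0]-c*d[1]),100*(p[2]-z)), 'dist',round(100*np.hypot(*d),1))
    return s
E
echo ok
```

```text
ok
```

Call:
move_arm([
  [0, 0, 0],
  [0, 0, 0],
  [3, -2.5, 0],
  [3.4, -3.1, 0],
  [3.4, -3.1, 0],
  [3.4, -3.1, 0],
  [3.4, -3.1, 0],
  [3.4, -3.1, 0],
], gripper=[0.7, 0.7, 0.7, 0.7, 0.7, 0.7, 0.7, 0.7], twist=[6.5, 6.4, 0, 0, 0, 0, 0, 0], squeeze=40)

```text
clock: 1.0
position: [0.3736, -0.3993, 0.2314]
tool_rot: [3.141, -0.0, 0.08]
force: [0.7, -0.9, 0.0]
grip_width: 0.0595
finger_force: 0.0
```

Call:
move_arm([
  [3.4, -3.1, 0],
  [3.4, -3.1, 0],
  [3.4, -3.1, 0],
  [3.4, -3.1, 0],
  [3.4, -3.1, 0],
  [3.4, -3.1, 0],
  [3, -2.5, 0],
  [0, 0, 0],
], gripper=[0.7, 0.7, 0.7, 0.7, 0.7, 0.7, 0.7, 0.7], twist=[0, 0, 0, 0, 0, 0, 0, 0])

```text
clock: 1.8
position: [0.5921, -0.1664, 0.2307]
tool_rot: [-3.139, -0.001, 0.086]
force: [-1.3, -0.7, -0.1]
grip_width: 0.0597
finger_force: 0.0
```

```bash
python3 -c "
from go import *
s=to(.667,-.0867,.030,.08);print(s['position'],s['tool_rot'],s['clock'],s['qpos'])"
```

```text
twist 0.4 deg then (tool, at target yaw) cm x 8.10 y -7.35 z 20.07 dist 10.9
[ 0.59212742 -0.16640986  0.23074503] [-3.13923601e+00 -1.01266943e-03  8.61810287e-02] 1.8 [ 0.25519018  0.5072525  -0.11098195  1.62486939  0.06049012  1.01249648
 -1.35857598]
```

Call:
move_arm([
  [2, -1.8, 0],
  [2, -1.8, 0],
  [2, -1.8, 0],
  [2.1, -1.9, 2],
  [0, 0, 3.5],
  [0, 0, 3.5],
  [0, 0, 2],
  [0, 0, 0],
], gripper=[0.7, 0.7, 0.7, 0.7, 0.7, 0.7, 0.7, 0.7], twist=[0.4, 0, 0, 0, 0, 0, 0, 0])

```text
clock: 2.6
position: [0.6626, -0.0931, 0.1182]
tool_rot: [-3.141, 0.005, 0.073]
force: [0.1, -0.0, 0.4]
grip_width: 0.0597
finger_force: 0.0
```

```bash
python3 -c "
from go import *
s=to(.667,-.0867,.030,.08);print(s['position'],s['tool_rot'],s['clock'])"
```

```text
twist -0.4 deg then (tool, at target yaw) cm x 0.49 y -0.61 z 8.82 dist 0.8
[ 0.66262046 -0.09314519  0.11823779] [-3.14091596  0.00497645  0.0727009 ] 2.6
```

Call:
move_arm([
  [0.5, -0.6, 0],
  [0, 0, 3],
  [0, 0, 3],
  [0, 0, 2.8],
  [0, 0, 0],
  [0, 0, 0],
  [0, 0, 0],
  [0, 0, 0],
], gripper=[0.7, 0.7, 0.7, 0.7, 0.7, 0.3, 0.3, 0.3], twist=[-0.4, 0, 0, 0, 0, 0, 0, 0])

```text
clock: 3.4
position: [0.6705, -0.0868, 0.0359]
tool_rot: [3.141, -0.003, 0.08]
force: [-0.3, 0.2, 7.0]
grip_width: 0.0325
finger_force: 39.2
```

```bash
python3 -c "
from go import *
s=to(.667,-.0867,.030,.08);print(s['position'],s['tool_rot'],s['grip_width'],s['finger_force'],s['force'])"
```

```text
twist -0.0 deg then (tool, at target yaw) cm x -0.34 y -0.03 z 0.59 dist 0.3
[ 0.67046411 -0.08675084  0.03587483] [ 3.14120447 -0.00342667  0.0795652 ] 0.032488057687520895 39.23067927360535 [-0.34510728  0.22454832  6.97162943]
```

Call:
move_arm([
  [0, 0, -2],
  [0, 0, -3],
  [0, 0, -3],
  [0, 0, -2],
  [-0.5, -3, 0],
  [-0.7, -3, 0],
  [-0.7, -3, 0],
  [-0.7, -3, 0],
], gripper=[0.3, 0.3, 0.3, 0.3, 0.3, 0.3, 0.3, 0.3], twist=[0, 0, 0, 0, 0, 0, 0, 0])

```text
clock: 4.2
position: [0.6338, 0.032, 0.1353]
tool_rot: [-3.141, -0.003, 0.079]
force: [0.2, 0.8, -0.5]
grip_width: 0.0324
finger_force: 40.1
```

Call:
move_arm([
  [-0.7, -3, 0],
  [-0.7, -3, 0],
  [-0.7, -3, 0],
  [-0.7, -3, 0],
  [-0.7, -3, 0],
  [-0.7, -3, 0],
  [0, 0, 0],
  [0, 0, 0],
], gripper=[0.3, 0.3, 0.3, 0.3, 0.3, 0.3, 0.3, 0.3], twist=[0, 0, 0, 0, 0, 0, 0, 0])

```text
clock: 5.0
position: [0.5777, 0.2075, 0.1348]
tool_rot: [-3.141, -0.002, 0.081]
force: [-0.3, -1.2, -0.4]
grip_width: 0.0326
finger_force: 40.1
```

```bash
python3 -c "
from go import *
s=to(.581,.30,.035,.08);print(s['position'],s['tool_rot'],s['grip_width'],s['finger_force'],s['force'])"
```

```text
twist 0.0 deg then (tool, at target yaw) cm x 1.07 y -9.19 z 9.98 dist 9.3
[0.57769906 0.20750368 0.13475796] [-3.14112239e+00 -1.88969429e-03  8.07873900e-02] 0.03256178041468595 40.05081117153168 [-0.32026903 -1.20513559 -0.41946502]
```

Call:
move_arm([
  [0.3, -3, 0],
  [0.4, -3.1, 0],
  [0.4, -3.1, 0],
  [0, 0, 2.5],
  [0, 0, 2.5],
  [0, 0, 2.5],
  [0, 0, 1.5],
  [0, 0, 0],
], gripper=[0.3, 0.3, 0.3, 0.3, 0.3, 0.3, 0.3, 0.3], twist=[0, 0, 0, 0, 0, 0, 0, 0])

```text
clock: 5.8
position: [0.5807, 0.2981, 0.042]
tool_rot: [3.14, 0.002, 0.079]
force: [-0.5, 0.1, -0.1]
grip_width: 0.0324
finger_force: 42.3
```

```bash
python3 -c "
from go import *
s=to(.581,.30,.035,.08);print(s['position'],s['tool_rot'],s['grip_width'],s['finger_force'],s['force'])"
```

```text
twist -0.1 deg then (tool, at target yaw) cm x 0.04 y -0.19 z 0.70 dist 0.2
[0.58073997 0.29812266 0.0420212 ] [3.14023152e+00 1.90932470e-03 7.85325027e-02] 0.0324061542493896 42.280869483947754 [-0.51842648  0.07922656 -0.1266066 ]
```

Call:
move_arm([
  [0, -0.1, 0.4],
  [0, 0, 0.3],
  [0, 0, 0],
  [0, 0, 0],
  [0, 0, -1],
  [0, 0, -3],
  [0, 0, -3],
  [0, 0, -3],
], gripper=[0.3, 0.3, 0.7, 0.7, 0.7, 0.7, 0.7, 0.7], twist=[0, 0, 0, 0, 0, 0, 0, 0])

```text
clock: 6.6
position: [0.5809, 0.3005, 0.1385]
tool_rot: [-3.141, -0.001, 0.08]
force: [0.2, 1.6, -0.1]
grip_width: 0.0596
finger_force: 0.0
```

Call:
move_arm([
  [-1.2, 2.8, 0],
  [-1.2, 2.8, 0],
  [-1.2, 2.8, 0],
  [-1.2, 2.8, 0],
  [-1.2, 2.8, 0],
  [-1.2, 2.8, 0],
  [-1.2, 2.8, 0],
  [0, 0, 0],
], gripper=[0.7, 0.7, 0.7, 0.7, 0.7, 0.7, 0.7, 0.7], twist=[0, 0, 0, 0, 0, 0, 0, 0])

```text
clock: 7.4
position: [0.5121, 0.0945, 0.1373]
tool_rot: [3.14, -0.0, 0.075]
force: [-0.4, 0.2, 0.7]
grip_width: 0.0596
finger_force: 0.0
```

```bash
python3 -c "
from go import *
s=to(.4963,.0365,.033,.08);print(s['position'],s['tool_rot'],s['grip_width'],s['finger_force'],s['force'])"
```

```text
twist -0.3 deg then (tool, at target yaw) cm x -2.04 y 5.65 z 10.43 dist 6.0
[0.5120695  0.09447632 0.13732637] [ 3.14002795e+00 -1.32038522e-04  7.53386484e-02] 0.059648323754001975 0.0 [-0.39810368  0.23587052  0.67915129]
```

Call:
move_arm([
  [-1, 2.8, 0],
  [-1, 2.8, 0],
  [0, 0, 2.5],
  [0, 0, 3],
  [0, 0, 3],
  [0, 0, 1.7],
  [0, 0, 0],
  [0, 0, 0],
], gripper=[0.7, 0.7, 0.7, 0.7, 0.7, 0.7, 0.7, 0.3], twist=[-0.3, 0, 0, 0, 0, 0, 0, 0])

```text
clock: 8.2
position: [0.4979, 0.0413, 0.0351]
tool_rot: [-3.142, -0.0, 0.085]
force: [0.7, 0.4, 0.6]
grip_width: 0.0466
finger_force: 0.0
```

Call:
move_arm([
  [0, 0, 0],
  [0, 0, 0],
  [0, 0, 0],
  [0, 0, -0.5],
  [0, 0, 0],
], gripper=[0.3, 0.3, 0.3, 0.3, 0.3], twist=[0, 0, 0, 0, 0])

```text
clock: 8.7
position: [0.4981, 0.041, 0.0406]
tool_rot: [-3.141, -0.002, 0.085]
force: [0.2, 0.2, -1.1]
grip_width: 0.0329
finger_force: 39.8
```

```bash
python3 -c "
from go import *
s=to(.541,.30,.035,.08);print(s['position'],s['tool_rot'],s['grip_width'],s['finger_force'],s['force'])"
```

```text
twist 0.3 deg then (tool, at target yaw) cm x 6.35 y -25.47 z 0.56 dist 26.3
[0.49809525 0.04099524 0.04060806] [-3.14148513e+00 -1.79980664e-03  8.46391565e-02] 0.03292549314944811 39.8184210062027 [ 0.20557333  0.1682972  -1.08616192]
```

Call:
move_arm([
  [0, 0, -3],
  [0, 0, -3],
  [0, 0, -3],
  [0.7, -2.8, 0],
  [0.7, -2.8, 0],
  [0.7, -2.8, 0],
  [0.7, -2.8, 0],
  [0.7, -2.8, 0],
], gripper=[0.3, 0.3, 0.3, 0.3, 0.3, 0.3, 0.3, 0.3], twist=[0.3, 0, 0, 0, 0, 0, 0, 0])

```text
clock: 9.5
position: [0.5213, 0.1845, 0.1299]
tool_rot: [-3.141, -0.001, 0.079]
force: [0.1, -0.1, -0.9]
grip_width: 0.0324
finger_force: 40.0
```

Call:
move_arm([
  [0.7, -2.8, 0],
  [0.7, -2.8, 0],
  [0.7, -2.8, 0],
  [0.7, -2.8, 0],
  [0, 0, 2],
  [0, 0, 2.5],
  [0, 0, 0],
  [0, 0, 0],
], gripper=[0.3, 0.3, 0.3, 0.3, 0.3, 0.3, 0.3, 0.3], twist=[0, 0, 0, 0, 0, 0, 0, 0])

```text
clock: 10.3
position: [0.5403, 0.297, 0.0849]
tool_rot: [3.141, 0.0, 0.079]
force: [0.4, 0.2, -0.2]
grip_width: 0.0327
finger_force: 40.0
```

```bash
python3 -c "
from go import *
s=to(.541,.30,.035,.08);print(s['position'],s['tool_rot'],s['grip_width'],s['finger_force'],s['force'])"
```

```text
twist -0.0 deg then (tool, at target yaw) cm x 0.10 y -0.29 z 4.99 dist 0.3
[0.54025764 0.29704289 0.08492143] [3.1414676e+00 1.8635271e-04 7.9371723e-02] 0.032666505504068175 40.02081513404846 [ 0.36144817  0.20294844 -0.18409874]
```

Call:
move_arm([
  [0.1, -0.3, 2],
  [0, 0, 2],
  [0, 0, 0.7],
  [0, 0, 0.3],
  [0, 0, 0],
  [0, 0, 0],
  [0, 0, -2],
  [0, 0, -3],
], gripper=[0.3, 0.3, 0.3, 0.3, 0.7, 0.7, 0.7, 0.7], twist=[0, 0, 0, 0, 0, 0, 0, 0])

```text
clock: 11.1
position: [0.5404, 0.2999, 0.0845]
tool_rot: [3.141, 0.002, 0.08]
force: [-0.1, -0.1, 0.7]
grip_width: 0.0598
finger_force: 0.0
```

Call:
move_arm([
  [0, 0, -3],
  [0, 0, -3],
  [-2, 2.8, 0],
  [-2, 2.8, 0],
  [-2, 2.8, 0],
  [-2, 2.8, 0],
  [-2, 2.8, 0],
  [0, 0, 0],
], gripper=[0.8, 0.8, 0.8, 0.8, 0.8, 0.8, 0.8, 0.8], twist=[0, 0, 0, 0, 0, 0, 0, 0])

```text
clock: 11.9
position: [0.4509, 0.149, 0.1452]
tool_rot: [3.14, 0.0, 0.076]
force: [0.0, 1.0, 0.3]
grip_width: 0.0685
finger_force: 0.0
```

```bash
python3 - <<'E'
from go import *
f=grab('top','top2');g=grab('side','side2')
a=f['img'][70:262,90:450];b=g['img'][70:350,100:400]
b=cv2.resize(b,None,fx=192/280,fy=192/280)
big(np.hstack([a,b]),'v2',1.4)
s=monitor.observe();print(s['position'],s['clock'])
E
```

```text
[0.45283852 0.15252797 0.14529938] 12.0
```

View pics/v2.png

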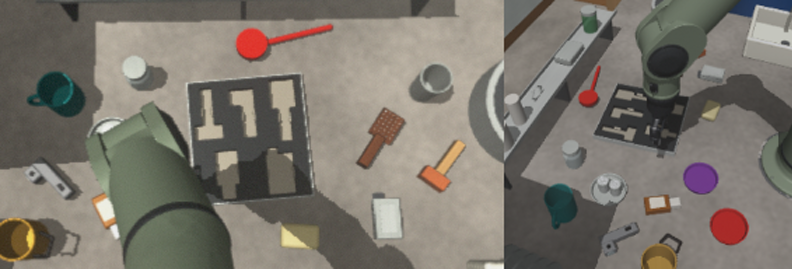

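```bash
cat > run3.py <<'E'
exec(open('run2.py').read().split("vis=[]\nfor n,(c,a)")[0].replace("'top1'","'top2'").replace("'side1'","'side2'").replace("yaw=foamfit([f])[0][2]","yaw=.08").replace("for fs in([f,g],[f],[g]): print","if 0: print"))
tins=[]
print('brush',pock('brush',(.632,-.0915),0,[f])[0],pock('brush',(.632,-.0915),0,[g])[0])
print('flask',pock('flask',(.482,.0375),np.pi,[f])[:2],pock('flask',(.482,.0375),np.pi,[g])[:2])
print('flask item',fititem('flask',(.391,.297,-2.71),[g])[:2]); 
E
python3 run3.py; python3 - <<'E'
from fit import *
from go import to
p=(.3914,.2973,-2.70)
gx=tf([[GRIP['flask'],0]],*p)[0];print(gx)
to(gx[0],gx[1],.10,p[2]+np.pi)
E
```

```text
brush [ 0.6303 -0.0925] [ 0.6322 -0.0916]
flask (array([0.484 , 0.0378]), np.float64(0.3706427384992277)) (array([0.485 , 0.0362]), np.float64(0.29281829644694585))
flask item (array([ 0.3913,  0.2971, -2.7026]), np.float64(1.0914641618728638))
[0.40224887 0.30242856]
twist -20.8 deg then (tool, at target yaw) cm x 1.83 y -15.71 z 4.53 dist 15.8
```

Call:
move_arm([
  [0, 0, 0],
  [0, 0, 0],
  [0, 0, 0],
  [0.3, -3, 0],
  [0.3, -3, 0],
  [0.4, -3.2, 1],
  [0.4, -3.2, 1.5],
  [0.4, -3.3, 2],
], gripper=[0.8, 0.8, 0.8, 0.8, 0.8, 0.8, 0.8, 0.8], twist=[-7, -7, -6.8, 0, 0, 0, 0, 0], squeeze=25)

```text
clock: 12.8
position: [0.4016, 0.3049, 0.0996]
tool_rot: [-3.141, -0.002, 0.443]
force: [1.2, 0.1, -0.0]
grip_width: 0.0684
finger_force: 0.0
```

Call:
move_arm([
  [0, 0, 0],
  [0, 0, 0],
], gripper=[0.8, 0.8], twist=[0, 0])

```text
clock: 13.0
position: [0.401, 0.3035, 0.0991]
tool_rot: [-3.141, 0.0, 0.445]
force: [-0.6, -0.7, 0.2]
grip_width: 0.068
finger_force: 0.0
```

```bash
python3 -c "
from go import *
s=to(.4022,.3024,.009,.438);print(s['position'],s['tool_rot'],s['grip_width'],s['finger_force'],s['force'])"
```

```text
twist 0.4 deg then (tool, at target yaw) cm x 0.06 y 0.15 z 9.01 dist 0.2
[0.40103269 0.30352696 0.09913464] [-3.14140570e+00  3.76600411e-04  4.44985458e-01] 0.06796540227089631 0.0 [-0.64999498 -0.74084258  0.20211588]
```

Call:
move_arm([
  [0, 0.1, 2],
  [0, 0, 3],
  [0, 0, 2.5],
  [0, 0, 1.3],
  [0, 0, 0],
  [0, 0, 0],
  [0, 0, 0],
  [0, 0, 0],
], gripper=[0.8, 0.8, 0.8, 0.8, 0.8, 0.4, 0.4, 0.4], twist=[0.4, 0, 0, 0, 0, 0, 0, 0])

```text
clock: 13.8
position: [0.4026, 0.3018, 0.0126]
tool_rot: [-3.141, -0.002, 0.435]
force: [-0.8, -1.1, 9.3]
grip_width: 0.0455
finger_force: 26.2
```

```bash
python3 -c "
from go import *
s=to(.4022,.3024,.011,.438);print(s['position'],s['tool_rot'],s['grip_width'],s['finger_force'],s['force'])
g=grab('side','side3'); x,y=proj(g,[[.41,.30,.05]])[0].astype(int); big(g['img'][y-50:y+50,x-60:x+60],'v3',4)"
```

```text
twist -0.2 deg then (tool, at target yaw) cm x -0.00 y -0.07 z 0.16 dist 0.1
[0.4025538  0.30175995 0.01264551] [-3.14116132e+00 -1.92890285e-03  4.35378875e-01] 0.04547004920752989 26.193247460760176 [-0.82123035 -1.13159024  9.32759281]
```

View pics/v3.png

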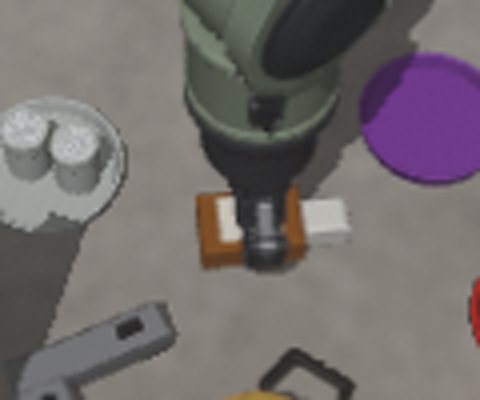

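Call:
move_arm([
  [0, 0, -1],
  [0, 0, -2],
  [0, 0, -2.5],
  [0, 0, -2.5],
  [0, 0, 0],
  [0, 0, 0],
  [0, 0, 0],
  [0, 0, 0],
], gripper=[0.4, 0.4, 0.4, 0.4, 0.4, 0.4, 0.4, 0.4], twist=[0, 0, 0, 0, 6.8, 6.8, 6.8, 0])

```text
clock: 14.65
position: [0.402, 0.3016, 0.0924]
tool_rot: [-3.141, -0.001, 0.078]
force: [-0.7, -0.8, -0.3]
grip_width: 0.0454
finger_force: 26.6
```

```bash
python3 -c "
from go import *
s=to(.494,.0383,.09,.08);print(s['position'],s['tool_rot'],s['grip_width'],s['finger_force'],s['force'])"
```

```text
twist -0.1 deg then (tool, at target yaw) cm x 7.07 y 26.98 z 0.24 dist 27.9
[0.40195231 0.30163259 0.09242314] [-3.14092618e+00 -9.89095918e-04  7.75044077e-02] 0.04537367964001647 26.56730990856886 [-0.67901127 -0.78292513 -0.30539165]
```

Call:
move_arm([
  [0.7, 2.7, 0],
  [0.7, 2.7, 0],
  [0.7, 2.7, 0],
  [0.7, 2.7, 0],
  [0.7, 2.7, 0],
  [0.7, 2.7, 0],
  [0.7, 2.7, 0],
  [0.7, 2.7, 0],
], gripper=[0.4, 0.4, 0.4, 0.4, 0.4, 0.4, 0.4, 0.4], twist=[0, 0, 0, 0, 0, 0, 0, 0])

```text
clock: 15.45
position: [0.4752, 0.0894, 0.092]
tool_rot: [-3.141, -0.001, 0.084]
force: [0.4, -0.1, -2.5]
grip_width: 0.0452
finger_force: 26.6
```

Call:
move_arm([
  [0.7, 2.7, 0],
  [0.7, 2.7, 1],
  [0, 0, 2],
  [0, 0, 1],
  [0, 0, 0],
], gripper=[0.4, 0.4, 0.4, 0.4, 0.4], twist=[0, 0, 0, 0, 0])

```text
clock: 15.95
position: [0.4923, 0.0382, 0.0506]
tool_rot: [-3.141, 0.002, 0.082]
force: [-0.2, 0.0, -0.3]
grip_width: 0.0455
finger_force: 26.5
```

```bash
python3 -c "
from go import *
s=to(.494,.0383,.022,.08);print(s['position'],s['tool_rot'],s['grip_width'],s['finger_force'],s['force'])
g=grab('side','side4'); f=grab('top','top4')
x,y=proj(g,[[.48,.03,.04]])[0].astype(int); a=g['img'][y-45:y+45,x-60:x+60]
x,y=proj(f,[[.48,.03,.04]])[0].astype(int); b=f['img'][y-45:y+45,x-60:x+60]
big(np.hstack([a,b]),'v4',3.3)"
```

```text
twist 0.1 deg then (tool, at target yaw) cm x 0.17 y 0.01 z 2.86 dist 0.2
[0.4922774  0.03823517 0.05062131] [-3.14130044e+00  1.94624347e-03  8.23471747e-02] 0.04549477105650304 26.538427770137787 [-0.17161173  0.01398501 -0.34363003]
```

View pics/v4.png

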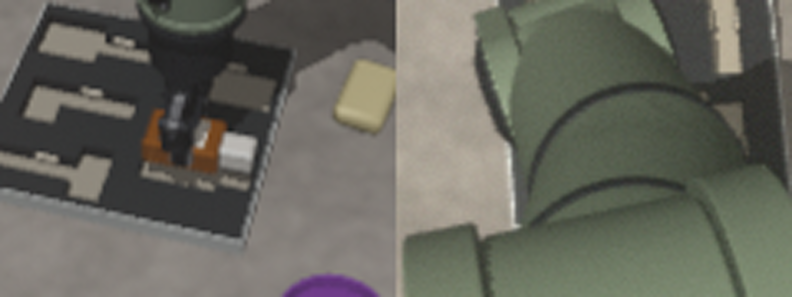

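Call:
move_arm([
  [0.2, 0, 0.6],
  [0, 0, 0.5],
  [0, 0, 0.4],
  [0, 0, 0.3],
  [0, 0, 0],
], gripper=[0.4, 0.4, 0.4, 0.4, 0.4], twist=[0.1, 0, 0, 0, 0])

```text
clock: 16.55
position: [0.4948, 0.038, 0.0329]
tool_rot: [3.142, 0.001, 0.078]
force: [0.2, 0.7, -1.5]
grip_width: 0.0455
finger_force: 26.6
```

Call:
move_arm([
  [0, 0, 0.3],
  [0, 0, 0.3],
  [0, 0, 0.2],
  [0, 0, 0],
], gripper=[0.4, 0.4, 0.4, 0.4], twist=[0, 0, 0, 0])

```text
clock: 16.95
position: [0.4951, 0.0383, 0.0251]
tool_rot: [-3.141, -0.0, 0.078]
force: [-0.3, 2.5, -1.0]
grip_width: 0.0457
finger_force: 26.5
```

Call:
move_arm([
  [0, 0, 0.2],
  [0, 0, 0.2],
  [0, 0, 0],
], gripper=[0.4, 0.4, 0.4], twist=[0, 0, 0])

```text
clock: 17.25
position: [0.4952, 0.0382, 0.0211]
tool_rot: [-3.141, -0.0, 0.078]
force: [2.0, 4.6, -2.8]
grip_width: 0.0455
finger_force: 26.3
```

Call:
move_arm([
  [0, 0, 0],
  [0, 0, 0],
  [0, 0, -2.5],
  [0, 0, -2],
  [0, 0, 0],
  [0, 0, 0],
  [0, 0, 0],
  [0, 0, 1.5],
], gripper=[0.62, 0.62, 0.62, 0.5, 0, 0, 0, 0], twist=[0, 0, 0, 0, 0, 0, 0, 0])

```text
clock: 18.05
position: [0.4956, 0.0379, 0.0516]
tool_rot: [3.142, -0.001, 0.078]
force: [-0.2, 0.0, -0.8]
grip_width: 0.0
finger_force: 0.0
```

Call:
move_arm([
  [0, 0, 0.4],
  [0, 0, 0.2],
  [0, 0, 0.1],
  [0, 0, 0.1],
  [0, 0, 0],
], gripper=[0, 0, 0, 0, 0], twist=[0, 0, 0, 0, 0])

```text
clock: 18.55
position: [0.4952, 0.038, 0.0434]
tool_rot: [-3.142, -0.0, 0.078]
force: [-0.2, -0.1, 0.8]
grip_width: -0.0
finger_force: 0.0
```

Call:
move_arm([
  [0, 0, 0.1],
  [0, 0, 0.1],
  [0, 0, 0.1],
  [0, 0, 0],
], gripper=[0, 0, 0, 0], twist=[0, 0, 0, 0])

```text
clock: 18.95
position: [0.4952, 0.038, 0.0403]
tool_rot: [-3.142, -0.0, 0.078]
force: [0.5, 0.2, 0.5]
grip_width: 0.0001
finger_force: 0.3
```

Call:
move_arm([
  [0, 0, 0.1],
  [0, 0, 0.1],
  [0, 0, 0],
], gripper=[0, 0, 0], twist=[0, 0, 0])

```text
clock: 19.25
position: [0.4953, 0.038, 0.0399]
tool_rot: [3.141, -0.001, 0.078]
force: [-9.1, -0.8, 45.7]
grip_width: -0.0
finger_force: 23.0
```

Call:
move_arm([
  [0, 0, -2],
  [0, 0, -3],
  [0, 0, -3],
  [0, 0, -3],
  [0, -2.8, 0],
  [0, -2.8, 0],
  [0, -2.8, 0],
  [0, -2.8, 0],
], gripper=[0, 0.65, 0.65, 0.65, 0.65, 0.65, 0.65, 0.65], twist=[0, 0, 0, 0, 0, 0, 0, 0], squeeze=40)

```text
clock: 20.05
position: [0.486, 0.1506, 0.1483]
tool_rot: [3.141, 0.0, 0.078]
force: [0.4, -0.6, 1.0]
grip_width: 0.0554
finger_force: 0.0
```

Call:
move_arm([
  [0, -2.8, 0],
  [0, -2.8, 0],
  [0, -2.8, 0],
  [0, 0, 0],
  [0, 0, 0],
  [0, 0, 0],
  [0, 0, 0],
  [0, 0, 0],
], gripper=[0.65, 0.65, 0.65, 0.65, 0.65, 0.65, 0.65, 0.65], twist=[0, 0, 0, -8.2, -8.2, -8.2, -8.2, -8.2])

```text
clock: 20.85
position: [0.4796, 0.2333, 0.1482]
tool_rot: [-3.142, 0.001, 0.799]
force: [-0.8, -0.3, 0.2]
grip_width: 0.0559
finger_force: 0.0
```

```bash
python3 - <<'E'
from fit import *; from go import to
f=grab('top','top5');g=grab('side','side5')
for I in (g,f): print(fititem('torch',(.4735,.4265,.793),[I])[:2])
p=fititem('torch',(.4735,.4265,.793),[g])[0]
gx=tf([[GRIP['torch'],0]],*p)[0];print(gx);s=to(gx[0],gx[1],.10,p[2]);print(s['position'])
x,y=proj(g,[[.48,.03,.04]])[0].astype(int); a=g['img'][y-45:y+45,x-60:x+60]
x,y=proj(f,[[.48,.03,.04]])[0].astype(int); b=f['img'][y-45:y+45,x-60:x+60]
big(np.hstack([a,b]),'v5',3.3)
E
```

```text
(array([0.4733663 , 0.42628515, 0.79308763]), np.float64(0.8150368928909302))
(array([0.47653709, 0.4263749 , 0.75373341]), np.float64(0.6611887812614441))
[0.46915641 0.42201001]
twist 0.2 deg then (tool, at target yaw) cm x 12.72 y -14.00 z 4.81 dist 18.9
[0.47967111 0.23312543 0.14811769]
```

View pics/v5.png

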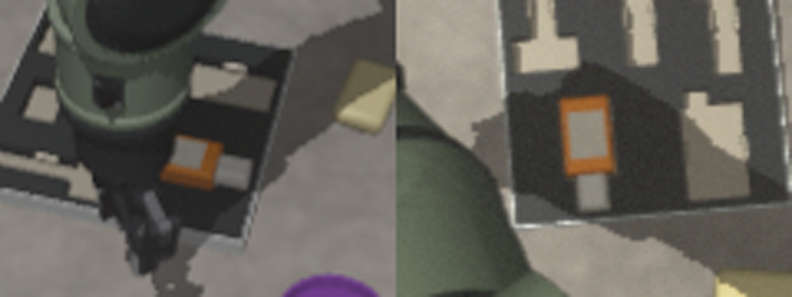

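Call:
move_arm([
  [1.8, -2, 0],
  [1.8, -2, 0],
  [1.8, -2, 0],
  [1.8, -2, 1],
  [1.8, -2, 2],
  [1.8, -2, 2],
  [1.9, -2, 2],
  [0, 0, 0],
], gripper=[0.65, 0.65, 0.65, 0.65, 0.65, 0.65, 0.65, 0.65], twist=[0.2, 0, 0, 0, 0, 0, 0, 0])

```text
clock: 21.75
position: [0.4671, 0.4251, 0.0755]
tool_rot: [-3.14, 0.003, 0.789]
force: [-0.9, -0.4, 0.3]
grip_width: 0.0551
finger_force: 0.0
```

```bash
python3 -c "
from go import *
s=to(.4692,.4220,.012,.793);print(s['position'],s['tool_rot'],s['grip_width'],s['finger_force'],s['force'])"
```

```text
twist -0.2 deg then (tool, at target yaw) cm x -0.07 y 0.37 z 6.35 dist 0.4
[0.46705939 0.42510826 0.07551151] [-3.13970155e+00  2.67853554e-03  7.89125655e-01] 0.05507533217077867 0.0 [-0.87770648 -0.42747053  0.26955863]
```

Call:
move_arm([
  [0, 0.3, 1],
  [0, 0, 2],
  [0, 0, 2],
  [0, 0, 1.2],
  [0, 0, 0],
  [0, 0, 0],
  [0, 0, 0],
  [0, 0, 0],
], gripper=[0.65, 0.65, 0.65, 0.65, 0.65, 0.2, 0.2, 0.2], twist=[0, 0, 0, 0, 0, 0, 0, 0])

```text
clock: 22.55
position: [0.4723, 0.4205, 0.0176]
tool_rot: [3.142, -0.002, 0.79]
force: [-1.6, 0.4, 6.0]
grip_width: 0.0252
finger_force: 40.0
```

Call:
move_arm([
  [0, 0, 0],
  [0, 0, 0],
], gripper=[0.2, 0.2], twist=[0, 0])

```text
clock: 22.75
position: [0.4723, 0.4205, 0.0176]
tool_rot: [3.142, -0.002, 0.79]
force: [-0.8, 0.2, 5.9]
grip_width: 0.0252
finger_force: 40.0
```

```bash
python3 -c "
from go import *
s=to(.4692,.4220,.012,.793);print(s['position'],s['tool_rot'],s['grip_width'],s['finger_force'],s['force'])"
```

```text
twist -0.2 deg then (tool, at target yaw) cm x -0.11 y -0.33 z 0.56 dist 0.3
[0.47228908 0.42047006 0.01757322] [ 3.14153368e+00 -1.66743756e-03  7.89638594e-01] 0.025174398377498637 39.98340155929327 [-0.84821722  0.22855306  5.85252418]
```

Call:
move_arm([
  [0, 0, -1],
  [0, 0, -3],
  [0, 0, -3],
  [0, 0, -3],
  [0, 0, 0],
  [0, 0, 0],
  [0, 0, 0],
  [0, 0, 0],
], gripper=[0.2, 0.2, 0.2, 0.2, 0.2, 0.2, 0.2, 0.2], twist=[0, 0, 0, 8.2, 8.2, 8.2, 8.2, 7.9])

```text
clock: 23.55
position: [0.4719, 0.4201, 0.1176]
tool_rot: [-3.141, -0.001, 0.074]
force: [-0.1, 0.1, -2.1]
grip_width: 0.0246
finger_force: 39.8
```

```bash
python3 -c "
from go import *
s=to(.6194,-.0109,.05,.08);print(s['position'],s['tool_rot'],s['grip_width'],s['finger_force'],s['force'])"
```

```text
twist -0.4 deg then (tool, at target yaw) cm x 11.26 y 44.15 z 6.76 dist 45.6
[0.47189285 0.42014209 0.11757711] [-3.14070231e+00 -6.29130955e-04  7.35826121e-02] 0.024623108792474403 39.75722674280405 [-0.09032399  0.14938144 -2.05470586]
```

Call:
move_arm([
  [0.7, 2.7, 0],
  [0.7, 2.8, 0],
  [0.7, 2.8, 0],
  [0.7, 2.8, 0],
  [0.7, 2.8, 0],
  [0.7, 2.8, 0],
  [0.7, 2.8, 0],
  [0.7, 2.8, 0],
], gripper=[0.2, 0.2, 0.2, 0.2, 0.2, 0.2, 0.2, 0.2], twist=[-0.4, 0, 0, 0, 0, 0, 0, 0])

```text
clock: 24.35
position: [0.5472, 0.2016, 0.1175]
tool_rot: [-3.141, -0.001, 0.086]
force: [-0.2, -0.3, -1.2]
grip_width: 0.0251
finger_force: 39.7
```

Call:
move_arm([
  [0.7, 2.8, 0],
  [0.7, 2.8, 0],
  [0.7, 2.8, 0],
  [0.7, 2.8, 0],
  [0.7, 2.8, 0],
  [0.7, 2.8, 0],
  [0.7, 2.8, 1],
  [0, 0, 2],
], gripper=[0.2, 0.2, 0.2, 0.2, 0.2, 0.2, 0.2, 0.2], twist=[0, 0, 0, 0, 0, 0, 0, 0])

```text
clock: 25.15
position: [0.6145, 0.0068, 0.0882]
tool_rot: [3.14, -0.004, 0.081]
force: [0.6, -0.6, -2.7]
grip_width: 0.0251
finger_force: 39.8
```

Call:
move_arm([
  [0, 0, 2],
  [0, 0, 0],
  [0, 0, 0],
], gripper=[0.2, 0.2, 0.2], twist=[0, 0, 0])

```text
clock: 25.45
position: [0.6126, 0.0118, 0.0673]
tool_rot: [-3.141, -0.0, 0.087]
force: [0.1, -0.3, -1.0]
grip_width: 0.0248
finger_force: 39.7
```

```bash
python3 -c "
from fit import *; from go import to
s=to(.6194,-.0109,.030,.08);print(s['position'],s['tool_rot'],s['grip_width'],s['force'])
g=grab('side','side6')
p=s['position'];b=p[2]-.0176; 
# check along-x offset: fit held torch with base lifted
import fit
fit.ITEM['torch']=[(q,h+b) for q,h in fit.ITEM['torch']]
import types
def sm(f,parts,pose,o,shape):
    m=np.zeros(shape[:2],np.uint8)
    for poly,h in parts:
        q=tf(poly,*pose); P=np.r_[z3(q,b+.003),z3(q,h)]
        hu=cv2.convexHull(topx(proj(f,P),o).astype(np.float32)); cv2.fillPoly(m,[np.round(hu*16).astype(np.int32)],255,cv2.LINE_8,4)
    return m
fit.silmask=sm
e=(p[0]+.0049,p[1]+.0004,.08)
r=fititem('torch',e,[g]);print(e,r[:2]); big(r[2][0][60:-60,60:-60],'v6',1.8)"
```

```text
twist 0.4 deg then (tool, at target yaw) cm x 0.49 y 2.31 z 3.73 dist 2.4
[0.61263905 0.01177204 0.06728578] [-3.14141499e+00 -3.13703148e-04  8.66645721e-02] 0.02482893107601393 [ 0.07876388 -0.29280064 -0.96786617]
(np.float64(0.6175390471923227), np.float64(0.01217203947519583), 0.08) (array([0.62400629, 0.0161448 , 0.11463204]), np.float64(0.6194462776184082))
```

View pics/v6.png

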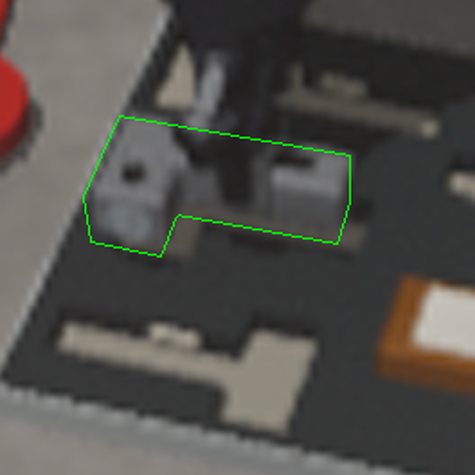

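```bash
cat > held.py <<'E'
import fit; from fit import *
def heldfit(name,g,tcp,yaw,b0,lx,flip=0,verbose=True):
    """fit along-axis grip offset lx and base height b with y,yaw from tool"""
    im,o=crop(g,tcp[:2]); e=edges(im); e=np.minimum(e/np.percentile(e,97),1)
    def sm(lx,b,ya):
        m=np.zeros(e.shape,np.uint8); a=yaw+flip+ya
        x,y=np.array(tcp[:2])-lx*np.array([np.cos(a),np.sin(a)])
        for poly,h in ITEM[name]:
            q=tf(poly,x,y,a); P=np.r_[z3(q,b+.003),z3(q,b+h)]
            hu=cv2.convexHull(topx(proj(g,P),o).astype(np.float32)); cv2.fillPoly(m,[np.round(hu*16).astype(np.int32)],255,cv2.LINE_8,4)
        return m
    def cost(p):
        c,_=cv2.findContours(sm(*p),cv2.RETR_EXTERNAL,cv2.CHAIN_APPROX_NONE); c=max(c,key=len)[:,0]; return -e[c[:,1],c[:,0]].mean()
    for fixed in (0,1):
        best=(9,)
        for l in np.arange(lx-.010,lx+.0101,.0005):
            for b in (b0+np.arange(-.004,.0041,.001)):
                v=cost((l,b,0.)); 
                if v<best[0]: best=(v,l,b)
    return best
E
python3 - <<'E'
from held import *
g=load('side6')
print(heldfit('torch',g,(.6126,.0118),.0867,.0497,-.0049))
E
python3 - <<'E'
from held import *
# original torch x-along estimate with yaw fixed by grip (.790): scan along axis & y in both views
f=load('top5');g=load('side5');f1=load('top1');g1=load('side1')
yaw=.79;c,s=np.cos(yaw),np.sin(yaw);tcp=np.array([.4723,.4205])
for nm,I in(('t',f1),('s',g1)):
    im,o=crop(I,tcp); e=edges(im); e=np.minimum(e/np.percentile(e,97),1); best=(9,)
    for l in np.arange(-.015,.0101,.0005):
        for d in np.arange(-.006,.0061,.001):
            p=(tcp[0]-l*c-d*s,tcp[1]-l*s+d*c,yaw); k=outline(I,ITEM['torch'],p,o,e.shape); v=-e[k[:,1],k[:,0]].mean()
            if v<best[0]: best=(v,l,d)
    print(nm,best)
E
```

```text
(np.float32(-0.41043642), np.float64(-0.012899999999999998), np.float64(0.0467))
t (np.float32(-0.5718799), np.float64(1.3877787807814457e-17), np.float64(-0.005))
s (np.float32(-0.58395344), np.float64(-0.00449999999999999), np.float64(0.003000000000000001))
```

```bash
python3 - <<'E'
from held import *
from scipy.optimize import least_squares
np.set_printoptions(precision=4,suppress=True)
g=load('side6'); 
r=48; x,y=proj(g,[[.6175,.0122,.02]])[0].astype(int); o=np.array([x-r,y-r])
v=np.array([[90,241],[161,256],[338,243],[84,196],[350,157],[121,116]],float)
px=((v/1.8+60)+.5)/4-.5+o
L=[(55,39,.003),(21,39,.003),(-55,13,.003),(55,39,.034),(-55,-13,.034),(55,-13,.034)]
def res(q,yf=None):
    c=[]
    for (a,b,z) in L: c.append([*tf([[a/1e3,b/1e3]],*q[:3])[0],z+q[3]])
    return (proj(g,np.array(c))-px).ravel()
s=least_squares(res,[.6175,.0122,.08,.05]);print(s.x,np.abs(s.fun).max())
# reproject expectation from tool, to compare with image by intensity profile along body axis
p=(.6175,.0122,.0867)
im=g['img'].astype(int).mean(2).astype(np.float32)
for yl,zl in ((.008,.049+.034),(-.003,.049+.034),(.0135,.049+.02),(.0135,.049+.012)):
    t=np.arange(-.075,.075,.0025); P=z3(tf(np.c_[t,np.full(len(t),yl)],*p),zl); q=proj(g,P).astype(np.float32)
    print(yl,zl); print(cv2.remap(im,q[None,:,0],q[None,:,1],cv2.INTER_LINEAR).astype(int)[0].tolist())
E
```

```text
[0.6201 0.0152 0.1041 0.0497] 0.14876718779208886
0.008 0.083
[52, 51, 51, 51, 50, 49, 50, 50, 49, 52, 81, 103, 115, 118, 120, 122, 119, 116, 115, 116, 118, 120, 119, 99, 76, 70, 65, 55, 41, 34, 33, 34, 34, 36, 38, 37, 35, 34, 38, 48, 90, 106, 115, 117, 114, 115, 116, 118, 118, 118, 117, 112, 110, 103, 90, 121, 135, 127, 127, 127]
-0.003 0.083
[52, 52, 52, 52, 52, 51, 51, 51, 50, 54, 76, 95, 107, 112, 113, 111, 97, 68, 48, 41, 42, 41, 38, 39, 46, 60, 56, 49, 43, 37, 34, 32, 32, 32, 34, 37, 38, 45, 52, 57, 49, 42, 41, 47, 84, 105, 112, 113, 114, 114, 113, 114, 111, 101, 83, 116, 135, 130, 128, 128]
0.0135 0.069
[52, 52, 52, 52, 50, 51, 49, 46, 49, 54, 61, 70, 73, 75, 75, 74, 75, 74, 74, 75, 76, 76, 76, 67, 68, 70, 62, 49, 39, 35, 35, 36, 43, 59, 72, 78, 80, 80, 80, 76, 68, 60, 72, 92, 107, 112, 108, 95, 67, 50, 42, 46, 91, 110, 112, 103, 103, 117, 136, 129]
0.0135 0.061
[52, 52, 52, 51, 53, 60, 70, 75, 74, 73, 72, 72, 71, 70, 68, 71, 71, 71, 73, 73, 72, 71, 73, 67, 65, 66, 65, 61, 57, 54, 55, 56, 59, 66, 71, 73, 74, 75, 78, 77, 68, 58, 55, 65, 92, 107, 115, 117, 115, 108, 99, 101, 107, 114, 115, 117, 109, 95, 117, 128]
```

Call:
move_arm([
  [0.1, 1.1, 0],
  [0, 1.2, 0],
  [0, 0, 2],
  [0, 0, 0],
], gripper=[0.2, 0.2, 0.2, 0.2], twist=[0.4, 0, 0, 0])

```text
clock: 25.9
position: [0.6145, -0.0129, 0.0451]
tool_rot: [3.141, 0.002, 0.078]
force: [0.6, 0.5, -1.2]
grip_width: 0.025
finger_force: 39.7
```

```bash
cat > prof.py <<'E'
from held import *
from go import to
def prof(g,name,tcp,yaw,b,lx,flip,yls,axis=0,fixed=0):
    """edges along item axis on its top face (t in item frame under the assumed grip offset lx)"""
    a=yaw+flip; p=(*(np.array(tcp[:2])-lx*np.array([np.cos(a),np.sin(a)])),a)
    im=g['img'].astype(np.float32).mean(2)
    for yl,h in yls:
        t=np.arange(-.085,.085,.0025); q=proj(g,z3(tf(np.c_[t,np.full(len(t),yl)],*p),b+h)).astype(np.float32)
        v=cv2.remap(im,q[None,:,0],q[None,:,1],cv2.INTER_LINEAR).astype(int)[0]
        print(yl,' '.join(f'{int(round(k*1e3))}:{x}' for k,x in zip(t[::1],v)))
E
python3 -c "
from prof import *
s=to(.6194-.005,-.0109,.030,.08);p=s['position'];print(p,s['tool_rot'],s['grip_width'],s['force'],s['clock'])
g=grab('side','side7')
prof(g,'torch',p,s['tool_rot'][2],p[2]-.0176,-.0099,0,[(.008,.034),(.0,.034)])"
```

```text
twist -0.1 deg then (tool, at target yaw) cm x 0.01 y -0.19 z 1.51 dist 0.2
[ 0.61445827 -0.01285107  0.04505877] [3.14121834e+00 2.25738519e-03 7.81595106e-02] 0.02498751109878298 [ 0.6122235   0.50116974 -1.17804178] 25.9
0.008 -85:52 -82:51 -80:52 -78:52 -75:51 -72:52 -70:52 -67:51 -65:43 -62:41 -60:44 -57:52 -55:80 -52:100 -50:115 -47:118 -45:118 -42:119 -40:119 -37:116 -35:113 -32:113 -30:114 -27:115 -25:115 -22:106 -20:78 -17:71 -15:73 -12:58 -10:43 -7:33 -5:32 -2:33 0:34 3:34 5:36 8:36 10:35 13:34 15:45 18:60 20:78 23:102 25:114 28:118 30:118 33:114 35:114 38:115 40:115 43:117 45:118 48:117 50:114 53:103 55:77 58:61 60:54 63:55 65:108 68:131 70:131 73:128 75:128 78:129 80:130 83:131
0.0 -85:51 -82:51 -80:52 -78:52 -75:52 -72:52 -70:52 -67:51 -65:50 -62:48 -60:48 -57:57 -55:80 -52:96 -50:106 -47:112 -45:113 -42:111 -40:98 -37:70 -35:48 -32:52 -30:60 -27:56 -25:52 -22:47 -20:52 -17:59 -15:61 -12:55 -10:43 -7:36 -5:33 -2:32 0:32 3:32 5:34 8:35 10:37 13:40 15:40 18:40 20:39 23:39 25:63 28:83 30:102 33:110 35:113 38:113 40:113 43:114 45:114 48:114 50:112 53:98 55:77 58:60 60:54 63:63 65:92 68:119 70:129 73:128 75:127 78:127 80:128 83:129
```

Call:
move_arm([
  [0, -0.2, 0],
  [0, 0, 0.4],
  [0, 0, 0.4],
  [0, 0, 0.3],
  [0, 0, 0],
], gripper=[0.2, 0.2, 0.2, 0.2, 0.2], twist=[-0.1, 0, 0, 0, 0])

```text
clock: 26.45
position: [0.6149, -0.0092, 0.0348]
tool_rot: [3.142, 0.001, 0.082]
force: [-0.7, 0.6, -1.4]
grip_width: 0.0249
finger_force: 39.7
```

Call:
move_arm([
  [0, 0.2, 0],
  [0, 0, 0.3],
  [0, 0, 0.3],
  [0, 0, 0.2],
  [0, 0, 0],
], gripper=[0.2, 0.2, 0.2, 0.2, 0.2], twist=[0, 0, 0, 0, 0])

```text
clock: 26.95
position: [0.6154, -0.0109, 0.027]
tool_rot: [-3.141, -0.0, 0.082]
force: [0.6, 2.1, -1.8]
grip_width: 0.0248
finger_force: 39.7
```

Call:
move_arm([
  [0, 0, 0],
  [0, 0, 0],
  [0, 0, -2],
  [0, 0, -2],
  [0.4, 0, 0],
  [0, 0, 0],
  [0, 0, 1],
  [0, 0, 1],
], gripper=[0.5, 0.5, 0.5, 0.4, 0, 0, 0, 0], twist=[0, 0, 0, 0, 0, 0, 0, 0])

```text
clock: 27.75
position: [0.6188, -0.0109, 0.0458]
tool_rot: [-3.142, 0.001, 0.081]
force: [-0.2, -0.4, -0.5]
grip_width: -0.0005
finger_force: 0.0
```

Call:
move_arm([
  [0, 0, 0.2],
  [0, 0, 0.2],
  [0, 0, 0.2],
  [0, 0, 0],
], gripper=[0, 0, 0, 0], twist=[0, 0, 0, 0])

```text
clock: 28.15
position: [0.6193, -0.0109, 0.0411]
tool_rot: [-3.142, 0.0, 0.081]
force: [0.5, -0.2, 0.0]
grip_width: 0.0001
finger_force: 0.0
```

Call:
move_arm([
  [0, 0, 0.1],
  [0, 0, 0.1],
  [0, 0, 0],
], gripper=[0, 0, 0], twist=[0, 0, 0])

```text
clock: 28.45
position: [0.6195, -0.0109, 0.0401]
tool_rot: [3.141, -0.0, 0.081]
force: [-5.4, 0.2, 13.0]
grip_width: -0.0
finger_force: 6.4
```

Call:
move_arm([
  [0, 0, 0.05],
  [0, 0, 0],
], gripper=[0, 0], twist=[0, 0])

```text
clock: 28.65
position: [0.6195, -0.0109, 0.04]
tool_rot: [3.141, -0.001, 0.081]
force: [-7.7, 0.1, 22.1]
grip_width: -0.0003
finger_force: 10.5
```

Call:
move_arm([
  [0, 0, -2],
  [0, 0, -3],
  [0, 0, -3],
  [0, 0, -2],
  [-1, 2.7, 0],
  [-1, 2.7, 0],
  [-1, 2.7, 0],
  [-1, 2.7, 0],
], gripper=[0, 0.5, 0.6, 0.6, 0.6, 0.6, 0.6, 0.6], twist=[0, 0, 0, 0, 0, 0, 0, 0])

```text
clock: 29.45
position: [0.588, -0.1228, 0.1391]
tool_rot: [3.141, -0.001, 0.082]
force: [1.0, -0.3, -0.4]
grip_width: 0.0509
finger_force: 0.0
```

```bash
python3 - <<'E'
from fit import *; from go import to
f=grab('top','top8');g=grab('side','side8')
I=dict(brush=(.558,-.3012,-.5745),scraper=(.5041,-.4435,2.475),dish=(.3889,-.309,.027))
for n,p in I.items():
    for J in ([f,g],[f],[g]): r=fititem(n,p,J); print(n,r[0].round(4),round(r[1],2))
E
```

```text
brush [ 0.5595 -0.3011 -0.5988] 0.78
brush [ 0.6438 -0.3614 -1.0015] 0.54
brush [ 0.5597 -0.3011 -0.5971] 0.61
scraper [ 0.5043 -0.4436  2.4787] 1.8
scraper [ 0.5035 -0.4429  2.478 ] 0.94
scraper [ 0.505  -0.4441  2.4678] 0.87
dish [ 0.3889 -0.3069  0.1511] 1.28
dish [ 0.3803 -0.2994 -0.1682] 0.58
dish [ 0.3895 -0.308   0.0885] 0.88
```

Call:
move_arm([
  [0, 2.5, 0],
  [0, 0, 0],
  [0, 0, 0],
  [0, 0, 0],
  [0, 0, 0],
  [0, 0, 0],
], gripper=[0.6, 0.6, 0.6, 0.6, 0.6, 0.6], twist=[0, 7.6, 7.6, 7.6, 7.5, 7.5])

```text
clock: 30.15
position: [0.5906, -0.1462, 0.139]
tool_rot: [-3.141, -0.0, -0.583]
force: [-0.2, -0.5, -0.1]
grip_width: 0.0513
finger_force: 0.0
```

```bash
python3 -c "
from go import *
s=to(.5429,-.2912,.08,-.577);print(s['position'],s['tool_rot'])"
```

```text
twist -0.4 deg then (tool, at target yaw) cm x 3.91 y 14.76 z 5.90 dist 15.3
[ 0.59059539 -0.14617507  0.13895022] [-3.14115180e+00 -3.14674408e-04 -5.83344995e-01]
```

Call:
move_arm([
  [0.7, 2.4, 0],
  [0.7, 2.5, 0],
  [0.7, 2.5, 0],
  [0.6, 2.5, 0],
  [0.6, 2.5, 2],
  [0.6, 2.4, 2],
  [0, 0, 2],
  [0, 0, 0],
], gripper=[0.6, 0.6, 0.6, 0.6, 0.6, 0.6, 0.6, 0.6], twist=[-0.4, 0, 0, 0, 0, 0, 0, 0])

```text
clock: 30.95
position: [0.5417, -0.2918, 0.0767]
tool_rot: [3.141, 0.003, -0.572]
force: [0.4, 0.1, 0.7]
grip_width: 0.0512
finger_force: 0.0
```

```bash
python3 -c "
from go import *
s=to(.5429,-.2912,.012,-.577);print(s['position'],s['tool_rot'])"
```

```text
twist 0.3 deg then (tool, at target yaw) cm x 0.07 y -0.12 z 6.47 dist 0.1
[ 0.5417043  -0.29179963  0.0766785 ] [ 3.14131912  0.00339438 -0.57205384]
```

Call:
move_arm([
  [0, -0.1, 1.5],
  [0, 0, 2],
  [0, 0, 1.8],
  [0, 0, 1.1],
  [0, 0, 0],
  [0, 0, 0],
  [0, 0, 0],
  [0, 0, 0],
], gripper=[0.6, 0.6, 0.6, 0.6, 0.6, 0.2, 0.2, 0.2], twist=[0, 0, 0, 0, 0, 0, 0, 0])

```text
clock: 31.75
position: [0.5441, -0.2916, 0.016]
tool_rot: [-3.141, -0.002, -0.571]
force: [-1.2, 0.5, 7.4]
grip_width: 0.0228
finger_force: 40.2
```

Call:
move_arm([
  [0, 0, 0],
], gripper=[0.2], twist=[0])

```text
clock: 31.85
position: [0.5441, -0.2916, 0.0159]
tool_rot: [-3.141, -0.001, -0.571]
force: [-0.7, 0.8, 7.9]
grip_width: 0.023
finger_force: 40.3
```

```bash
python3 -c "
from go import *
s=to(.5429,-.2912,.012,-.577);print(s['position'],s['tool_rot'],s['force'])"
```

```text
twist 0.3 deg then (tool, at target yaw) cm x -0.12 y 0.03 z 0.39 dist 0.1
[ 0.54406987 -0.2915551   0.01593297] [-3.14122404e+00 -1.49663785e-03 -5.71383119e-01] [-0.68329679  0.78076573  7.90380311]
```

Call:
move_arm([
  [0, 0, -1],
  [0, 0, -2.5],
  [0, 0, -2.5],
  [0, 0, -2],
  [0, 0, 0],
  [0, 0, 0],
  [0, 0, 0],
  [0, 0, 0],
], gripper=[0.2, 0.2, 0.2, 0.2, 0.2, 0.2, 0.2, 0.2], twist=[0, 0, 0, -7.5, -7.5, -7.5, -7.5, -7.3])

```text
clock: 32.65
position: [0.5435, -0.2916, 0.0959]
tool_rot: [3.141, -0.001, 0.085]
force: [-0.1, 0.1, -0.8]
grip_width: 0.0227
finger_force: 39.4
```

```bash
python3 -c "
from go import *
lx=-.0168;x,y=.632-.0008+lx,-.0918+lx*.08
s=to(x,y,.045,.08);print(s['position'],s['tool_rot'],s['grip_width'],s['force'])"
```

```text
twist 0.3 deg then (tool, at target yaw) cm x 8.65 y -19.22 z 5.09 dist 21.1
[ 0.54348742 -0.29164498  0.09587288] [ 3.14087198e+00 -5.62751332e-04  8.47283701e-02] 0.022722284060710914 [-0.06218672  0.14263228 -0.8349368 ]
```

Call:
move_arm([
  [1, -2.2, 0],
  [1.1, -2.4, 0],
  [1.1, -2.4, 0],
  [1.1, -2.4, 0],
  [1.1, -2.4, 0],
  [1.1, -2.4, 0],
  [1.1, -2.5, 0],
  [1.1, -2.5, 1],
], gripper=[0.2, 0.2, 0.2, 0.2, 0.2, 0.2, 0.2, 0.2], twist=[0.3, 0, 0, 0, 0, 0, 0, 0])

```text
clock: 33.45
position: [0.617, -0.0927, 0.0868]
tool_rot: [3.141, -0.003, 0.074]
force: [0.3, -0.7, -0.7]
grip_width: 0.0229
finger_force: 39.4
```

Call:
move_arm([
  [0, 0, 2],
  [0, 0, 1.7],
  [0, 0, 0],
  [0, 0, 0],
], gripper=[0.2, 0.2, 0.2, 0.2], twist=[0, 0, 0, 0])

```text
clock: 33.85
position: [0.616, -0.0936, 0.0487]
tool_rot: [3.141, -0.0, 0.074]
force: [-0.0, 0.3, -0.5]
grip_width: 0.0231
finger_force: 39.4
```

```bash
python3 -c "
from prof import *
lx=-.0168;x,y=.632-.0008+lx,-.0918+lx*.08
s=to(x,y,.030,.08);p=s['position'];print(p,s['tool_rot'],s['grip_width'],s['force'],s['clock'])
g=grab('side','side9')
b=p[2]-.0159
prof(g,'brush',p,s['tool_rot'][2],b,lx,0,[(.007,.034),(.0,.034),(.018,.028)])
print(heldfit('brush',g,p,s['tool_rot'][2],b,lx))"
```

```text
twist -0.3 deg then (tool, at target yaw) cm x -0.16 y -0.06 z 1.87 dist 0.2
[ 0.61600749 -0.0936459   0.04870547] [ 3.14131757e+00 -3.20019442e-04  7.41262935e-02] 0.023148509254529326 [-0.029506    0.28429484 -0.48700811] 33.85
0.007 -85:52 -82:52 -80:51 -78:49 -75:47 -72:43 -70:51 -67:61 -65:67 -62:67 -60:68 -57:69 -55:68 -52:67 -50:67 -47:67 -45:68 -42:68 -40:69 -37:68 -35:67 -32:65 -30:56 -27:54 -25:58 -22:63 -20:56 -17:42 -15:34 -12:32 -10:33 -7:34 -5:36 -2:36 0:37 3:36 5:35 8:35 10:54 13:71 15:82 18:74 20:77 23:86 25:81 28:76 30:74 33:80 35:75 38:72 40:81 43:93 45:90 48:74 50:69 53:70 55:68 58:72 60:84 63:92 65:86 68:94 70:117 73:121 75:122 78:122 80:123 83:123
0.0 -85:90 -82:93 -80:92 -78:88 -75:76 -72:63 -70:50 -67:60 -65:66 -62:69 -60:69 -57:70 -55:70 -52:69 -50:69 -47:69 -45:68 -42:68 -40:68 -37:68 -35:65 -32:58 -30:49 -27:44 -25:48 -22:51 -20:50 -17:42 -15:35 -12:32 -10:32 -7:33 -5:32 -2:33 0:35 3:37 5:35 8:34 10:35 13:45 15:53 18:62 20:68 23:77 25:82 28:72 30:78 33:82 35:71 38:70 40:78 43:96 45:84 48:73 50:72 53:74 55:73 58:72 60:81 63:83 65:75 68:98 70:116 73:124 75:124 78:124 80:125 83:125
0.018 -85:52 -82:52 -80:45 -78:39 -75:36 -72:43 -70:47 -67:48 -65:48 -62:48 -60:48 -57:48 -55:48 -52:48 -50:48 -47:49 -45:49 -42:49 -40:49 -37:49 -35:50 -32:49 -30:56 -27:62 -25:66 -22:52 -20:40 -17:33 -15:35 -12:35 -10:37 -7:49 -5:52 -2:51 0:49 3:52 5:57 8:63 10:65 13:73 15:95 18:85 20:75 23:71 25:72 28:71 30:68 33:84 35:85 38:73 40:68 43:80 45:94 48:79 50:77 53:81 55:81 58:75 60:76 63:103 65:93 68:83 70:97 73:113 75:123 78:124 80:125 83:125
(np.float32(-0.41168147), np.float64(-0.01879999999999999), np.float64(0.030805466688535676))
```

Call:
move_arm([
  [-0.1, 0, 0.4],
  [0, 0, 0.4],
  [0, 0, 0.4],
  [0, 0, 0.2],
  [0, 0, 0],
], gripper=[0.2, 0.2, 0.2, 0.2, 0.2], twist=[-0.3, 0, 0, 0, 0])

```text
clock: 34.4
position: [0.6146, -0.0934, 0.0334]
tool_rot: [-3.141, 0.001, 0.08]
force: [-0.5, -0.3, -0.2]
grip_width: 0.0229
finger_force: 39.4
```

Call:
move_arm([
  [0, 0, 0.2],
  [0, 0, 0.2],
  [0, 0, 0],
], gripper=[0.2, 0.2, 0.2], twist=[0, 0, 0])

```text
clock: 34.7
position: [0.6151, -0.0931, 0.0297]
tool_rot: [-3.141, -0.0, 0.08]
force: [1.3, 2.0, -0.4]
grip_width: 0.0229
finger_force: 39.5
```

Call:
move_arm([
  [0, 0, 0.2],
  [0, 0, 0.2],
  [0, 0, 0],
], gripper=[0.2, 0.2, 0.2], twist=[0, 0, 0])

```text
clock: 35.0
position: [0.615, -0.0931, 0.0257]
tool_rot: [-3.141, -0.0, 0.08]
force: [2.2, 5.0, -0.6]
grip_width: 0.023
finger_force: 39.5
```

Call:
move_arm([
  [0, 0, 0],
  [0, 0, 0],
  [0, 0, -2],
  [0, 0, -2],
  [-0.1, 0, 0],
  [0, 0, 0],
  [0, 0, 1],
  [0, 0, 1],
], gripper=[0.45, 0.45, 0.45, 0.4, 0, 0, 0, 0], twist=[0, 0, 0, 0, 0, 0, 0, 0])

```text
clock: 35.8
position: [0.6134, -0.0937, 0.0444]
tool_rot: [-3.142, 0.001, 0.08]
force: [0.4, 0.1, 3.4]
grip_width: -0.0002
finger_force: 2.2
```

Call:
move_arm([
  [0, 0, 0.2],
  [0, 0, 0],
], gripper=[0, 0], twist=[0, 0])

```text
clock: 36.0
position: [0.6132, -0.0935, 0.0426]
tool_rot: [-3.141, 0.002, 0.08]
force: [-0.3, -0.3, -0.1]
grip_width: -0.0002
finger_force: 0.0
```

Call:
move_arm([
  [0, 0, 0.15],
  [0, 0, 0.1],
  [0, 0, 0],
], gripper=[0, 0, 0], twist=[0, 0, 0])

```text
clock: 36.3
position: [0.6139, -0.0936, 0.0414]
tool_rot: [3.142, -0.0, 0.08]
force: [0.4, -0.1, -0.2]
grip_width: 0.0001
finger_force: 0.0
```

Call:
move_arm([
  [0, 0, 0.05],
  [0, 0, 0],
], gripper=[0, 0], twist=[0, 0])

```text
clock: 36.5
position: [0.6138, -0.0936, 0.0409]
tool_rot: [-3.142, -0.0, 0.08]
force: [0.7, 0.2, -0.7]
grip_width: 0.0002
finger_force: 0.0
```

Call:
move_arm([
  [0, 0, 0.1],
  [0, 0, 0.05],
  [0, 0, 0],
], gripper=[0, 0, 0], twist=[0, 0, 0])

```text
clock: 36.8
position: [0.614, -0.0937, 0.0401]
tool_rot: [3.141, -0.0, 0.079]
force: [-4.7, 0.3, 14.9]
grip_width: -0.0001
finger_force: 7.2
```

Call:
move_arm([
  [0, 0, -2],
  [0, 0, -3],
  [0, 0, -3],
  [0, 0, -2],
  [-1.1, 2.7, 0],
  [-1.1, 2.7, 0],
  [-1.1, 2.7, 0],
  [-1.1, 2.7, 0],
], gripper=[0, 0.5, 0.6, 0.6, 0.6, 0.6, 0.6, 0.6], twist=[0, 0, 0, 0, 0, 0, 0, 0])

```text
clock: 37.6
position: [0.5781, -0.2058, 0.1394]
tool_rot: [3.142, -0.0, 0.08]
force: [0.4, -0.5, -0.9]
grip_width: 0.0512
finger_force: 0.0
```

Call:
move_arm([
  [-1.1, 2.7, 0],
  [-1.1, 2.7, 0],
  [-1.1, 2.7, 0],
  [0, 0, 0],
  [0, 0, 0],
  [0, 0, 0],
  [0, 0, 0],
  [0, 0, 0],
], gripper=[0.6, 0.6, 0.6, 0.6, 0.6, 0.6, 0.6, 0.6], twist=[0, 0, 0, 8.5, 8.5, 8.5, 8.5, 8.5])

```text
clock: 38.4
position: [0.5521, -0.2881, 0.1393]
tool_rot: [-3.142, -0.0, -0.668]
force: [-1.0, 0.1, -0.4]
grip_width: 0.0511
finger_force: 0.0
```

```bash
python3 - <<'E'
from fit import *; from go import to
f=grab('top','top10');g=grab('side','side10')
for J in ([f,g],[f],[g]):
    for n,p in dict(scraper=(.5041,-.4435,2.475),dish=(.3889,-.309,.027)).items():
        r=fititem(n,p,J); print(n,r[0].round(4),round(r[1],2))
s=to(.5088,-.4472,.08,-.667);print(s['position'],s['clock'])
E
```

```text
scraper [ 0.5046 -0.4445  2.4552] 0.89
dish [ 0.3888 -0.3116  0.0649] 1.43
scraper [ 0.5278 -0.4051  1.8123] 0.5
dish [ 0.3877 -0.3147  0.0733] 0.55
scraper [ 0.5043 -0.4436  2.4791] 0.68
dish [ 0.3894 -0.3101  0.0671] 0.92
twist 0.1 deg then (tool, at target yaw) cm x 6.45 y 15.20 z 5.93 dist 16.5
[ 0.55220192 -0.28789379  0.13930212] 38.5
```

Scraper unmoved; proceed.

Call:
move_arm([
  [1.1, 2.5, 0],
  [1.1, 2.5, 0],
  [1.1, 2.5, 0],
  [1.1, 2.6, 0],
  [1, 2.6, 2],
  [1, 2.5, 2],
  [0, 0, 2],
  [0, 0, 0],
], gripper=[0.6, 0.6, 0.6, 0.6, 0.6, 0.6, 0.6, 0.6], twist=[0, 0, 0, 0, 0, 0, 0, 0])

```text
clock: 39.3
position: [0.5075, -0.4469, 0.0766]
tool_rot: [-3.141, 0.004, -0.659]
force: [0.3, 1.1, -0.1]
grip_width: 0.0508
finger_force: 0.0
```

```bash
python3 -c "
from go import *
s=to(.5088,-.4472,.012,-.667);print(s['position'],s['tool_rot'])"
```

```text
twist 0.4 deg then (tool, at target yaw) cm x 0.12 y -0.06 z 6.46 dist 0.1
[ 0.50746375 -0.44692219  0.07656895] [-3.14140255  0.00420676 -0.65914642]
```

Call:
move_arm([
  [0, 0, 1.5],
  [0, 0, 2],
  [0, 0, 1.8],
  [0, 0, 1.1],
  [0, 0, 0],
  [0, 0, 0],
  [0, 0, 0],
  [0, 0, 0],
], gripper=[0.6, 0.6, 0.6, 0.6, 0.6, 0.2, 0.2, 0.2], twist=[0, 0, 0, 0, 0, 0, 0, 0])

```text
clock: 40.1
position: [0.5096, -0.4477, 0.0164]
tool_rot: [-3.142, -0.002, -0.662]
force: [0.5, 1.7, 6.6]
grip_width: 0.0204
finger_force: 40.1
```

Call:
move_arm([
  [0, 0, 0],
], gripper=[0.2], twist=[0])

```text
clock: 40.2
position: [0.5097, -0.4477, 0.0164]
tool_rot: [-3.142, -0.002, -0.662]
force: [-1.2, 0.4, 6.8]
grip_width: 0.021
finger_force: 40.3
```

```bash
python3 -c "
from go import *
s=to(.5088,-.4472,.012,-.667);print(s['position'],s['tool_rot'])"
```

```text
twist 0.3 deg then (tool, at target yaw) cm x -0.10 y 0.01 z 0.44 dist 0.1
[ 0.50966141 -0.44770948  0.01639087] [-3.14152970e+00 -1.58654809e-03 -6.62095693e-01]
```

Call:
move_arm([
  [0, 0, -1],
  [0, 0, -2.5],
  [0, 0, -2.5],
  [0, 0, -2],
  [0, 0, 0],
  [0, 0, 0],
  [0, 0, 0],
  [0, 0, 0],
], gripper=[0.2, 0.2, 0.2, 0.2, 0.2, 0.2, 0.2, 0.2], twist=[0, 0, -4, -7.7, -7.7, -7.7, -7.7, -7.7])

```text
clock: 41.0
position: [0.509, -0.4475, 0.0962]
tool_rot: [3.141, -0.0, 0.085]
force: [-0.4, 0.3, -1.9]
grip_width: 0.0212
finger_force: 39.3
```

```bash
python3 -c "
from go import *
s=to(.6297,.0844,.045,.08);print(s['position'],s['tool_rot'],s['grip_width'],s['force'])"
```

```text
twist 0.3 deg then (tool, at target yaw) cm x 16.28 y -52.06 z 5.12 dist 54.5
[ 0.50904853 -0.44750531  0.09622744] [ 3.14094640e+00 -1.67501501e-04  8.49790533e-02] 0.021157575684609742 [-0.40540974  0.30198808 -1.91459273]
```

Call:
move_arm([
  [0.8, -2.6, 0],
  [0.8, -2.6, 0],
  [0.8, -2.6, 0],
  [0.8, -2.6, 0],
  [0.8, -2.6, 0],
  [0.8, -2.6, 0],
  [0.8, -2.6, 0],
  [0.8, -2.6, 0],
], gripper=[0.2, 0.2, 0.2, 0.2, 0.2, 0.2, 0.2, 0.2], twist=[0.3, 0, 0, 0, 0, 0, 0, 0])

```text
clock: 41.8
position: [0.5575, -0.2342, 0.0962]
tool_rot: [3.141, -0.0, 0.074]
force: [0.4, -0.1, -0.2]
grip_width: 0.0212
finger_force: 39.4
```

Call:
move_arm([
  [0.8, -2.6, 0],
  [0.8, -2.6, 0],
  [0.8, -2.6, 0],
  [0.8, -2.6, 0],
  [0.8, -2.6, 0],
  [0.8, -2.6, 0],
  [0.8, -2.6, 0],
  [0.8, -2.6, 0],
], gripper=[0.2, 0.2, 0.2, 0.2, 0.2, 0.2, 0.2, 0.2], twist=[0, 0, 0, 0, 0, 0, 0, 0])

```text
clock: 42.6
position: [0.606, -0.022, 0.0962]
tool_rot: [3.141, -0.001, 0.074]
force: [1.1, -0.2, -1.9]
grip_width: 0.0208
finger_force: 39.4
```

Call:
move_arm([
  [0.8, -2.6, 0],
  [0.8, -2.6, 0],
  [0, 0, 0],
  [0, 0, 0],
], gripper=[0.2, 0.2, 0.2, 0.2], twist=[0, 0, 0, 0])

```text
clock: 43.0
position: [0.6179, 0.0304, 0.0958]
tool_rot: [3.141, -0.0, 0.075]
force: [-0.8, -1.1, -1.0]
grip_width: 0.0208
finger_force: 39.5
```

```bash
python3 -c "
from go import *
s=to(.6297,.0844,.045,.08);print(s['position'],s['tool_rot'],s['grip_width'],s['force'])"
```

```text
twist -0.3 deg then (tool, at target yaw) cm x 1.61 y -5.29 z 5.08 dist 5.5
[0.61785248 0.03039434 0.0958455 ] [ 3.14127686e+00 -3.56004758e-04  7.54100321e-02] 0.02081579228616947 [-0.82042705 -1.13097202 -0.99963837]
```

Call:
move_arm([
  [0.8, -2.6, 0],
  [0.8, -2.6, 0],
  [0, 0, 1.5],
  [0, 0, 2],
  [0, 0, 1.2],
  [0, 0, 0],
  [0, 0, 0],
], gripper=[0.2, 0.2, 0.2, 0.2, 0.2, 0.2, 0.2], twist=[-0.3, 0, 0, 0, 0, 0, 0])

```text
clock: 43.7
position: [0.6299, 0.0825, 0.0487]
tool_rot: [3.141, -0.0, 0.079]
force: [-0.7, -0.2, -1.5]
grip_width: 0.0208
finger_force: 39.5
```

```bash
python3 -c "
from prof import *
lx=-.007
s=to(.6297,.0844,.030,.08);p=s['position'];print(p,s['tool_rot'],s['grip_width'],s['force'],s['clock'])
g=grab('side','side11')
b=p[2]-.0164
prof(g,'scraper',p,s['tool_rot'][2],b,lx,np.pi,[(.0,.034),(-.006,.034)])
print(heldfit('scraper',g,p,s['tool_rot'][2],b,lx,np.pi))"
```

```text
twist -0.1 deg then (tool, at target yaw) cm x -0.01 y -0.19 z 1.87 dist 0.2
[0.62992778 0.08247324 0.04867362] [ 3.14140496e+00 -5.31335731e-05  7.87553171e-02] 0.020753485905428512 [-0.68115379 -0.20864167 -1.52492845] 43.7
0.0 -85:122 -82:122 -80:122 -78:123 -75:124 -72:123 -70:123 -67:122 -65:122 -62:125 -60:131 -57:133 -55:136 -52:126 -50:81 -47:66 -45:61 -42:70 -40:91 -37:98 -35:98 -32:89 -30:64 -27:54 -25:48 -22:37 -20:34 -17:33 -15:34 -12:34 -10:37 -7:39 -5:44 -2:56 0:71 3:79 5:86 8:109 10:128 13:136 15:136 18:136 20:136 23:135 25:133 28:119 30:113 33:112 35:108 38:109 40:109 43:110 45:110 48:110 50:109 53:106 55:97 58:65 60:52 63:48 65:43 68:42 70:47 73:53 75:52 78:52 80:53 83:53
-0.006 -85:122 -82:122 -80:122 -78:123 -75:123 -72:123 -70:123 -67:123 -65:123 -62:126 -60:130 -57:135 -55:143 -52:140 -50:124 -47:94 -45:69 -42:55 -40:48 -37:56 -35:57 -32:54 -30:49 -27:42 -25:40 -22:37 -20:33 -17:34 -15:34 -12:35 -10:39 -7:54 -5:60 -2:67 0:74 3:79 5:99 8:126 10:138 13:137 15:136 18:136 20:136 23:137 25:134 28:123 30:107 33:109 35:110 38:110 40:110 43:110 45:109 48:109 50:110 53:107 55:92 58:69 60:51 63:47 65:43 68:40 70:43 73:50 75:53 78:53 80:53 83:53
(np.float32(-0.5796667), np.float64(-0.005499999999999991), np.float64(0.02927362187834479))
```

Call:
move_arm([
  [0, -0.1, 0.4],
  [0, 0, 0.4],
  [0, 0, 0.4],
  [0, 0, 0.2],
  [0, 0, 0],
], gripper=[0.2, 0.2, 0.2, 0.2, 0.2], twist=[-0.1, 0, 0, 0, 0])

```text
clock: 44.25
position: [0.6295, 0.0842, 0.0339]
tool_rot: [3.142, 0.001, 0.081]
force: [0.7, 0.0, -1.4]
grip_width: 0.0208
finger_force: 39.5
```

Call:
move_arm([
  [0, 0, 0.2],
  [0, 0, 0.2],
  [0, 0, 0],
], gripper=[0.2, 0.2, 0.2], twist=[0, 0, 0])

```text
clock: 44.55
position: [0.6297, 0.0844, 0.0302]
tool_rot: [-3.141, -0.0, 0.081]
force: [1.3, 0.5, -1.4]
grip_width: 0.021
finger_force: 39.5
```

Call:
move_arm([
  [0, 0, 0.2],
  [0, 0, 0.2],
  [0, 0, 0],
], gripper=[0.2, 0.2, 0.2], twist=[0, 0, 0])

```text
clock: 44.85
position: [0.6298, 0.0844, 0.0262]
tool_rot: [-3.141, -0.0, 0.081]
force: [2.5, 2.6, -1.0]
grip_width: 0.0208
finger_force: 39.6
```

Call:
move_arm([
  [0, 0, 0],
  [0, 0, 0],
  [0, 0, -2],
  [0, 0, -2],
  [-0.1, 0, 0],
  [0, 0, 0],
  [0, 0, 1],
  [0, 0, 1],
], gripper=[0.45, 0.45, 0.45, 0.4, 0, 0, 0, 0], twist=[0, 0, 0, 0, 0, 0, 0, 0])

```text
clock: 45.65
position: [0.6283, 0.084, 0.0448]
tool_rot: [3.141, 0.001, 0.081]
force: [0.1, 0.2, 1.7]
grip_width: 0.0001
finger_force: 0.9
```

Call:
move_arm([
  [0, 0, 0.2],
  [0, 0, 0.2],
  [0, 0, 0],
], gripper=[0, 0, 0], twist=[0, 0, 0])

```text
clock: 45.95
position: [0.6285, 0.0841, 0.0418]
tool_rot: [3.142, 0.001, 0.081]
force: [-0.1, -0.0, -0.6]
grip_width: 0.0004
finger_force: 0.0
```

Call:
move_arm([
  [0, 0, 0.1],
  [0, 0, 0.1],
  [0, 0, 0],
], gripper=[0, 0, 0], twist=[0, 0, 0])

```text
clock: 46.25
position: [0.6287, 0.0841, 0.0403]
tool_rot: [-3.142, -0.0, 0.081]
force: [-0.0, 0.3, 0.1]
grip_width: -0.0
finger_force: 0.0
```

Call:
move_arm([
  [0, 0, 0.05],
  [0, 0, 0.05],
  [0, 0, 0],
], gripper=[0, 0, 0], twist=[0, 0, 0])

```text
clock: 46.55
position: [0.6288, 0.0842, 0.0401]
tool_rot: [-3.142, -0.0, 0.081]
force: [-4.8, 0.0, 13.0]
grip_width: -0.0002
finger_force: 6.3
```

Call:
move_arm([
  [0, 0, -2],
  [0, 0, -3],
  [0, 0, -3],
  [0, 0, -2],
  [-2, 2.1, 0],
  [-2, 2.1, 0],
  [-2, 2.1, 0],
  [-2, 2.1, 0],
], gripper=[0, 0.6, 0.85, 0.85, 0.85, 0.85, 0.85, 0.85], twist=[0, 0, 0, 0, 0, 0, 0, 0])

```text
clock: 47.35
position: [0.555, -0.0069, 0.1395]
tool_rot: [3.142, -0.0, 0.081]
force: [0.7, -0.0, 0.4]
grip_width: 0.0727
finger_force: 0.0
```

Call:
move_arm([
  [-2, 2.1, 0],
  [-2, 2.1, 0],
  [-2, 2.1, 0],
  [0, 0, 0],
], gripper=[0.85, 0.85, 0.85, 0.85], twist=[0, 0, 0, 0])

```text
clock: 47.75
position: [0.499, -0.077, 0.1395]
tool_rot: [3.14, 0.001, 0.077]
force: [-0.5, 0.7, 0.2]
grip_width: 0.0726
finger_force: 0.0
```

```bash
python3 - <<'E'
from fit import *; from go import to
f=grab('top','top12');g=grab('side','side12')
vis=[]
for J in ([f,g],[f],[g]):
    r=fititem('dish',(.3889,-.310,.04),J); print(r[0].round(4),round(r[1],2)); 
    if len(J)==1: vis.append(r[2][0])
big(np.hstack(vis),'v12',1.0)
s=monitor.observe();print(s['position'],s['tool_rot'],s['clock'])
E
```

```text
[ 0.3889 -0.3082  0.0253] 1.13
[ 0.3874 -0.308   0.0025] 0.56
[ 0.3896 -0.3089  0.0638] 0.6
[ 0.50129121 -0.07403464  0.13962768] [ 3.14154206e+00 -7.17978589e-04  8.03866393e-02] 47.85
```

View pics/v12.png

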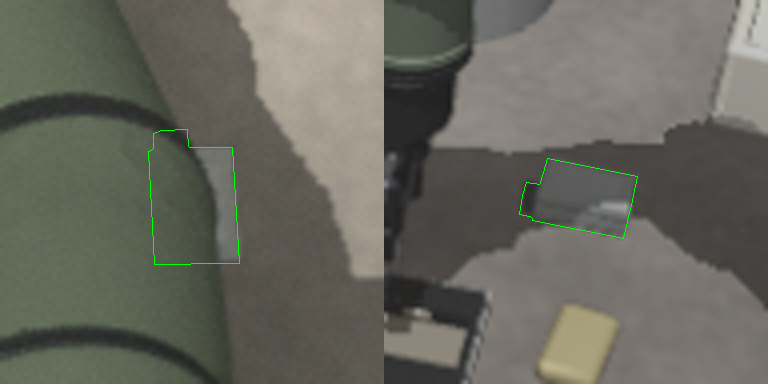

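Call:
move_arm([
  [0, 0, 0],
  [-1.5, 2.6, 0],
  [-1.5, 2.6, 0],
  [-1.5, 2.6, 0],
  [-1.5, 2.6, 0],
  [-1.5, 2.6, 0],
  [-1.5, 2.6, 0],
  [-1.5, 2.6, 0],
], gripper=[0.95, 0.95, 0.95, 0.95, 0.95, 0.95, 0.95, 0.95], twist=[2.9, 0, 0, 0, 0, 0, 0, 0])

```text
clock: 48.65
position: [0.4022, -0.2593, 0.1394]
tool_rot: [-3.142, -0.001, 0.032]
force: [0.5, -0.5, 0.2]
grip_width: 0.0811
finger_force: 0.0
```

Call:
move_arm([
  [-1.5, 2.6, 0],
  [0, 0, 2],
  [0, 0, 2],
  [0, 0, 2],
  [0, 0, 0],
  [0, 0, 0],
], gripper=[0.95, 0.95, 0.95, 0.95, 0.95, 0.95], twist=[0, 0, 0, 0, 0, 0])

```text
clock: 49.25
position: [0.3882, -0.2849, 0.0795]
tool_rot: [-3.141, 0.0, 0.032]
force: [0.2, 0.7, 0.8]
grip_width: 0.0808
finger_force: 0.0
```

```bash
python3 -c "
from go import *
s=to(.3827,-.309,.008,.03);print(s['position'],s['tool_rot'])"
```

```text
twist 0.1 deg then (tool, at target yaw) cm x -0.62 y 2.39 z 7.15 dist 2.5
[ 0.38821085 -0.28491354  0.07952111] [-3.14116034e+00  1.83050990e-04  3.17984929e-02]
```

Call:
move_arm([
  [-0.3, 1.2, 0],
  [-0.3, 1.2, 0],
  [0, 0, 2],
  [0, 0, 2],
  [0, 0, 2],
  [0, 0, 0.6],
  [0, 0, 0],
], gripper=[0.95, 0.95, 0.95, 0.95, 0.95, 0.95, 0.95], twist=[0, 0, 0, 0, 0, 0, 0])

```text
clock: 49.95
position: [0.3819, -0.3102, 0.0132]
tool_rot: [-3.141, 0.001, 0.03]
force: [-0.2, 0.3, 1.0]
grip_width: 0.0811
finger_force: 0.0
```

Call:
move_arm([
  [0, 0, 0.2],
  [0, 0, 0],
  [0, 0, 0],
  [0, 0, 0],
], gripper=[0.5, 0.5, 0.5, 0.5], twist=[0, 0, 0, 0])

```text
clock: 50.35
position: [0.3826, -0.3101, 0.0122]
tool_rot: [3.141, -0.001, 0.03]
force: [-2.1, 0.3, 7.9]
grip_width: 0.0546
finger_force: 42.5
```

```bash
python3 -c "
from go import *
s=to(.3827,-.309,.012,.03);print(s['position'],s['tool_rot'],s['grip_width'],s['finger_force'],s['force'])"
```

```text
twist 0.0 deg then (tool, at target yaw) cm x 0.01 y -0.11 z 0.02 dist 0.1
[ 0.38262481 -0.31008567  0.01219401] [ 3.14059583e+00 -1.02092778e-03  3.04935722e-02] 0.0545831911319027 42.511848863214254 [-2.14664259  0.31122746  7.94649053]
```

Call:
move_arm([
  [0, 0, -1],
  [0, 0, -2.5],
  [0, 0, -2.5],
  [0, 0, -2],
  [0, 0, 0],
  [0, 0, 0],
], gripper=[0.5, 0.5, 0.5, 0.5, 0.5, 0.5], twist=[0, 0, 0, -2.9, 0, 0])

```text
clock: 50.95
position: [0.3824, -0.3097, 0.0919]
tool_rot: [3.141, -0.001, 0.08]
force: [-0.3, 0.0, -1.7]
grip_width: 0.055
finger_force: 43.4
```

```bash
python3 -c "
from go import *
s=to(.4855,-.0837,.045,.08);print(s['position'],s['tool_rot'],s['grip_width'],s['force'])"
```

```text
twist 0.0 deg then (tool, at target yaw) cm x 12.08 y -21.70 z 4.69 dist 24.8
[ 0.38238421 -0.30969806  0.09186483] [ 3.14089178e+00 -9.41275870e-04  8.04004863e-02] 0.05497806008513266 [-0.31578309  0.02728895 -1.68272989]
```

Call:
move_arm([
  [1.3, -2.3, 0],
  [1.3, -2.4, 0],
  [1.3, -2.4, 0],
  [1.3, -2.4, 0],
  [1.4, -2.4, 0],
  [1.4, -2.4, 0],
  [1.4, -2.5, 0],
  [1.4, -2.5, 0],
], gripper=[0.5, 0.5, 0.5, 0.5, 0.5, 0.5, 0.5, 0.5], twist=[0, 0, 0, 0, 0, 0, 0, 0])

```text
clock: 51.75
position: [0.4741, -0.1072, 0.0905]
tool_rot: [-3.141, 0.001, 0.081]
force: [0.6, -0.4, -1.7]
grip_width: 0.0547
finger_force: 43.3
```

Call:
move_arm([
  [1.3, -2.4, 0],
  [0, 0, 2],
  [0, 0, 2],
  [0, 0, 0.3],
  [0, 0, 0],
  [0, 0, 0],
], gripper=[0.5, 0.5, 0.5, 0.5, 0.5, 0.5], twist=[0, 0, 0, 0, 0, 0])

```text
clock: 52.35
position: [0.4854, -0.0836, 0.0487]
tool_rot: [3.142, -0.0, 0.081]
force: [0.1, -1.1, -1.4]
grip_width: 0.0553
finger_force: 43.3
```

```bash
python3 -c "
from prof import *
lx=-.006
s=to(.4855,-.0837,.030,.08);p=s['position'];print(p,s['tool_rot'],s['grip_width'],s['force'],s['clock'])
g=grab('side','side13')
b=p[2]-.0122
prof(g,'dish',p,s['tool_rot'][2],b,lx,0,[(.0,.034),(.020,.034)])
print(heldfit('dish',g,p,s['tool_rot'][2],b,lx))"
```

```text
twist 0.0 deg then (tool, at target yaw) cm x 0.01 y 0.01 z 1.87 dist 0.0
[ 0.48535285 -0.08357058  0.04871714] [ 3.14157555e+00 -1.22247688e-04  8.07785683e-02] 0.05527403532084101 [ 0.0655494  -1.05807686 -1.42765072] 52.35
0.0 -85:124 -82:124 -80:123 -78:122 -75:122 -72:108 -70:100 -67:92 -65:71 -62:58 -60:52 -57:48 -55:51 -52:73 -50:111 -47:141 -45:151 -42:154 -40:153 -37:155 -35:158 -32:160 -30:159 -27:159 -25:153 -22:136 -20:108 -17:95 -15:85 -12:65 -10:45 -7:37 -5:37 -2:38 0:40 3:44 5:51 8:50 10:46 13:41 15:38 18:66 20:105 23:146 25:153 28:155 30:155 33:155 35:131 38:96 40:58 43:54 45:53 48:52 50:52 53:52 55:52 58:53 60:51 63:51 65:52 68:56 70:59 73:60 75:60 78:60 80:59 83:60
0.02 -85:119 -82:120 -80:122 -78:123 -75:124 -72:112 -70:116 -67:121 -65:95 -62:66 -60:50 -57:47 -55:51 -52:83 -50:118 -47:144 -45:150 -42:152 -40:153 -37:152 -35:151 -32:151 -30:151 -27:152 -25:153 -22:154 -20:149 -17:116 -15:85 -12:61 -10:45 -7:40 -5:40 -2:42 0:42 3:49 5:52 8:49 10:42 13:64 15:100 18:141 20:149 23:153 25:154 28:155 30:156 33:153 35:144 38:112 40:88 43:75 45:75 48:70 50:62 53:54 55:48 58:42 60:40 63:51 65:58 68:63 70:64 73:64 75:64 78:65 80:65 83:65
(np.float32(-0.5139708), np.float64(0.003500000000000017), np.float64(0.03551713822705821))
```

Call:
move_arm([
  [0, 0, 0.5],
  [0, 0, 0.5],
  [0, 0, 0.4],
  [0, 0, 0.3],
  [0, 0, 0.2],
  [0, 0, 0],
], gripper=[0.5, 0.5, 0.5, 0.5, 0.5, 0.5], twist=[0, 0, 0, 0, 0, 0])

```text
clock: 53.0
position: [0.4851, -0.0834, 0.029]
tool_rot: [-3.141, 0.0, 0.081]
force: [-0.8, 0.4, -0.6]
grip_width: 0.0547
finger_force: 43.3
```

Call:
move_arm([
  [0, 0, 0.3],
  [0, 0, 0.2],
  [0, 0, 0.2],
  [0, 0, 0],
], gripper=[0.5, 0.5, 0.5, 0.5], twist=[0, 0, 0, 0])

```text
clock: 53.4
position: [0.4854, -0.0832, 0.0221]
tool_rot: [-3.141, -0.0, 0.082]
force: [0.2, 3.0, -0.6]
grip_width: 0.055
finger_force: 43.3
```

Call:
move_arm([
  [0, 0, 0],
  [0, 0, 0],
  [0, 0, -2.2],
  [0, 0, -2.4],
  [0, 0, 0],
  [0, 0, 0],
  [0, 0, 0],
  [0, 0, 1],
], gripper=[0.75, 0.75, 0.75, 0.6, 0, 0, 0, 0], twist=[0, 0, 0, 0, 0, 0, 0, 0])

```text
clock: 54.2
position: [0.4855, -0.0835, 0.0581]
tool_rot: [3.141, -0.001, 0.081]
force: [-0.5, 0.3, -0.4]
grip_width: 0.0001
finger_force: 0.0
```

Call:
move_arm([
  [0, 0, 0.8],
  [0, 0, 0.5],
  [0, 0, 0.2],
  [0, 0, 0.1],
  [0, 0, 0],
], gripper=[0, 0, 0, 0, 0], twist=[0, 0, 0, 0, 0])

```text
clock: 54.7
position: [0.4851, -0.0835, 0.0422]
tool_rot: [-3.142, 0.0, 0.081]
force: [-0.3, -1.3, 0.2]
grip_width: -0.0001
finger_force: 0.0
```

Call:
move_arm([
  [0, 0, 0.15],
  [0, 0, 0.1],
  [0, 0, 0],
], gripper=[0, 0, 0], twist=[0, 0, 0])

```text
clock: 55.0
position: [0.4853, -0.082, 0.0402]
tool_rot: [-3.14, -0.0, 0.083]
force: [-3.0, 7.2, 9.6]
grip_width: -0.0001
finger_force: 4.8
```

Call:
move_arm([
  [0, 0, 0.05],
  [0, 0, 0.05],
  [0, 0, 0],
], gripper=[0, 0, 0], twist=[0, 0, 0])

```text
clock: 55.3
position: [0.4853, -0.082, 0.0399]
tool_rot: [-3.14, -0.001, 0.083]
force: [-9.2, 10.0, 33.5]
grip_width: 0.0001
finger_force: 17.1
```

Call:
move_arm([
  [0, 0, -2],
  [0, 0, -3],
  [0, 0, -3],
  [0, 0, -2],
  [0, 2.7, 0],
  [0, 2.7, 0],
  [0, 2.7, 0],
  [0, 2.7, 0],
], gripper=[0, 0, 0, 0, 0, 0, 0, 0], twist=[0, 0, 0, 0, 0, 0, 0, 0])

```text
clock: 56.1
position: [0.4942, -0.192, 0.139]
tool_rot: [3.142, -0.001, 0.082]
force: [-0.3, 0.5, 1.2]
grip_width: 0.0002
finger_force: 0.0
```

Call:
move_arm([
  [0, 2.7, 0],
  [0, 2.7, 0],
  [0, 2.7, 0],
  [0, 2.7, 0],
  [0, 2.7, 0],
  [0, 2.7, 0],
  [0, 2.7, 0],
  [0, 0, 0],
], gripper=[0, 0, 0, 0, 0, 0, 0, 0], twist=[0, 0, 0, 0, 0, 0, 0, 0])

```text
clock: 56.9
position: [0.5086, -0.3831, 0.1386]
tool_rot: [3.14, 0.0, 0.078]
force: [0.0, 0.5, -0.2]
grip_width: -0.0001
finger_force: 0.0
```

```bash
python3 - <<'E'
from h import *
f=grab('top','top14');g=grab('side','side14')
x,y=proj(f,[[.56,.06,.03]])[0].astype(int); b=f['img'][y-70:y+70,x-100:x+75]
x,y=proj(g,[[.56,.06,.03]])[0].astype(int); a=g['img'][y-80:y+60,x-90:x+85]
big(np.hstack([b,a]),'v14',2.28)
print(monitor.observe()['position'])
E
```

```text
[ 0.50923074 -0.37945127  0.13856215]
```

View pics/v14.png

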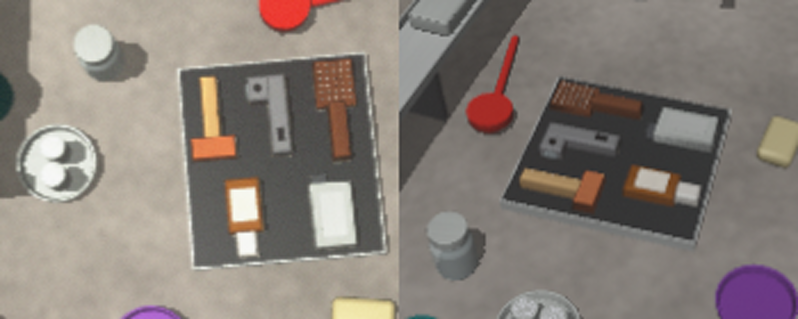

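```bash
python3 -c "
from workcell import bot
print(bot.job_done())"
```

```text
the job is handed in; nothing more can be done
None
```

All five items (brush, torch, scraper, dish and flask) are pressed home in their pockets and both balm tins stand in the steel saucer; the job is handed in at about 57 s on the robot's clock, with no verdict returned.

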